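# Load the sample drying box

## Robot

A 6-joint arm with a two-finger parallel gripper is mounted at the origin on the work surface. World frame = base frame: x ahead of the robot, y to its left, z up, the work surface at z = 0. Lengths are in m, angles in rad, forces in N, time in s.
With the tool pointing down it reaches from about 0.325 to 0.85 m from the base axis. Payload 4.4 kg.
Tool frame: the origin (TCP) lies between the finger pads; the fingertips stand 11 mm ahead of it and the grasp point (between the pads) lies 8 mm behind it; z points along the fingers, y is the line along which they close (so a half turn about z gives the same grasp; the last joint's range is limited). The gripper opens to 94 mm and grips with 3 to 60 N. Pads are 16 mm wide; open, the fingers measure 119 mm over their backs; the gripper's body (75 mm by 177 mm) begins 78 mm behind the grasp point.
Start: joints at [-1.452, 0.207, 1.542, -0, 1.393, -0.15], TCP at [0.153, -0.554, 0.216] pointing down, gripper open.
Joint ranges: [-2.73, 2.73], [-0.86, 2.22], [0.23, 2.46], [-1.11, 4.25], [0.08, 2.63], [-2.82, 2.82]. Speed limits (rad/s): [2.79, 2.79, 3.14, 3.14, 3.14, 3.14].

## Interface

Orientations are given as a rotation vector (axis times angle).
In Python, from cell import manip gives the robot as it stands. The module is installed in compiled form; this text tells all that it offers.
- The arm moves only by the shell command python3 -m inch 'ROWS' [FORCE]. ROWS is JSON, a list of rows, each an object of numbers: "tx", "ty", "tz": the shift along the tool's x, y, z in m; "yaw": the turn about the tool's z in degrees; "hand": the finger opening in m, from 0 to 0.094. In form: [{"tx": .., "ty": .., "tz": .., "yaw": .., "hand": ..}, ...]. A call has 1 to 12 rows; each row is the pose to reach, as a shift and turn from the pose commanded when the call began, along the tool's axes at that moment; what a row does not reach only later rows make up. A row lasts 1/12 s, in which the tool goes at most 41.7 mm and 7.16 degrees, less where a joint would pass 70% of its speed; a pose out of reach is approached as far as the arm can. A call with a gripper value outside its range is refused whole. The fingers move at their own pace and stop on an object; FORCE is the grip in N (left out, the last holds). Time passes only in rows, so rows that repeat a pose let the fingers close. It gives the time, the measured TCP pose, the force, the opening and the grip force at its end, in the units of the state.
- manip.observe(): the state, without advancing time (a new reading comes with each control period).
- manip.grab_frame(name): name is "scene" or "top" or "wrist"; returns the picture (384x512x3 uint8, red, green, blue); there is no depth.
- manip.camera_info(name): a dict with "K" (3x3 intrinsics, pixels), "T" (4x4, takes a point from camera to world coordinates); the wrist camera has in their place "mount" (4x4, takes a point from camera to tool coordinates, whose origin is the TCP and whose axes are the flange's). Camera axes: x right, y up, looking along -z (the intrinsics and any distortion apply to the point x, -y, -z); pixel columns grow to the right and rows downward; lengths in m; the calibration is good to about 2 mm. A picture is of the moment at which its call begins: read the wrist's pose just before it. camera_info takes no time and is no camera call.
- manip.close_job(): hands the job in; it is judged then, once.
The state is a dict: "time": time; "joints": joint angles; "qvel": joint speeds; "joint_efforts": joint torques, N m; "eef_pos": TCP position; "orientation": TCP orientation; "contact_force": force on the tool from outside, world axes, zero at the start; "wrist_torque": the same for the moment, N m; "width": finger opening in m; "finger_force": force on a finger pad.
Only numpy, scipy, OpenCV 4.12 (cv2) and the standard library are available. Lean on these libraries where they do the work, as an engineer would, in place of code of your own. Each camera call takes 0.05 s, during which the arm holds its last target. There are 200 camera calls.

## Task

Raise the hinged lid of the white drying box and push the knee of its folding side stay through straight until it locks, so the lid stands open by itself. Then lift the steel pot's loose lid off by its knob and lay it on the cork mat, and put the reference tin from the pot and every sample tin standing on the bench flat on the floor of the box, side by side, while the stay is still locked. Finally put the pot's lid back on the pot, break the stay's knee and lower the box lid until it is fully shut, without knocking over the blue-capped bottle that stands by the mat.

Things in the scene. Friction and masses are not known exactly. Their poses are not given: they have to be found in the camera images.
- dryer: white drying box fixed to the bench, 230 mm deep (its x) by 300 wide (y) by 80 high; origin at the centre of its underside, x points from front to back, y to its left, z up. Inside 200 x 260 mm, floor 25 mm above the bench. Front and back walls 15 mm, side walls 20 mm thick. Its aluminium lid (220 x 250 x 12 mm) is hinged along the back rim; the folding stay is outside its +y wall
- boxlid (a joint): angle of the box's lid in rad: 0 shut, 1.35 with the stay straight (it goes no further), about 1.34 when the stay is locked. The hinge is slightly stiff and damped: let go above about 1.2 the lid stays where it is, lower down it sinks slowly. Raising it by its bar takes about 3 to 5 N
- hinge (a point): middle of the box lid's hinge axis, which lies along the box's y, at (110, 0, 80) mm in the box's frame
- lid_bar (a point): middle of the lid's round steel handle bar, 12 mm diameter, 104 mm clear length, parallel to the hinge, 36 mm clear in front of the lid's edge; 262 mm from the hinge axis along the lid and 6 mm above the plane of its underside: 86 mm above the bench when shut (37 mm in front of the box), 337 mm when open. It can be gripped from above at any lid angle and turns between the fingers
- knee (a joint): knee angle of the folding stay in rad: 0 folded (lid shut), 2.64 straight, 2.89 against its stop just past straight, where the lid's weight locks it (above 2.73 counts as locked). It grows as the lid is raised. Two steel links of 70 mm run from a pivot on the box's side at (10, 156, 55) mm in the box's frame to a pivot on the lid 85 mm from the hinge axis
- knee_bar (a point): point on the knee's black rubber bar, 14 mm diameter, along the box's y, from 159 to 221 mm left of the box's centre line (this point at 198). In the box's frame it is at x -43, z 100 mm with the lid shut, x 54, z 110 straight, x 60, z 104 locked. A push backwards (box +x, a little down) of a few N locks the stay, a pull forwards and up breaks it; the lid then stays up until lowered
- pot: fixed round steel pot, 140 mm outer diameter, 45 mm high, wall 4 mm, inner floor 12 mm above the bench; origin at the centre of its underside
- potlid: the pot's loose round steel lid, 146 mm diameter, 0.28 kg; origin at the centre of the underside of its 116 mm plug, which is 5 mm deep and hangs inside the pot (8 mm play all round); above it a 6 mm plate, whose top is 11 mm above the origin. Seated on the pot, the origin is 40 mm above the bench; on the mat 3 mm. z is its upward axis
- pot_knob (a point): centre of the pot lid's black knob head, 26 mm diameter and 22 mm high, 36 mm above the lid's origin, on a thinner stem; 25 mm free height between plate and knob centre
- mat: round cork mat fixed on the bench, 156 mm diameter, 3 mm thick; origin at the centre of its underside
- ref_mid (a point): centre (half-way up) of the reference tin, standing in the pot under its lid: a closed aluminium tin, 50 mm diameter, 20 mm high, the same both ways up, about 60 g; z is its axis
- tin1_mid (a point): centre of a sample tin, the same shape as the reference tin, on the bench (absent in some starts)
- tin2_mid (a point): centre of another such sample tin on the bench (absent in some starts)
- tin3_mid (a point): centre of another such sample tin on the bench (absent in some starts)
- vial: small brown bottle, 24 mm diameter, 60 mm high, standing on the bench among the tins; not part of the job; origin at its foot
- amber: brown bottle with a blue cap, 56 mm diameter, 130 mm high, standing on the bench by the far side of the cork mat; not part of the job; origin at its foot
There are look-alikes about, which are no part of the job. Leave any turquoise look-alike of the part that bears tin2_mid alone. Leave any yellow look-alike of the potlid alone.

How it is judged:
On the way, in this order (a step that is already met when the one before it is completed fails the run):
1. the box's lid is up with its stay locked past straight, and nothing of the gripper touches lid or stay (value of joint knee above 2.73 rad and value of joint boxlid above 1.27 rad and contact force between the fingers and boxlid below 0.3 N and contact force between the fingers and knee below 0.3 N), for 0.3 s.
2. the pot's lid lies flat on the cork mat, let go (horizontal distance between potlid and mat below 0.05 m and height (world z) of potlid below 0.012 m and angle between potlid's own z axis and vertical below 0.12 rad and contact force between the fingers and potlid below 0.3 N), for 0.3 s.
3. the reference tin and every sample tin lie flat on the floor of the box, let go, with the lid up and the stay still locked (value of joint knee above 2.73 rad and value of joint boxlid above 1.27 rad and x of ref_mid in the frame of dryer between -0.1 and 0.1 m and y of ref_mid in the frame of dryer between -0.13 and 0.13 m and z of ref_mid in the frame of dryer between 0.02 and 0.041 m and x of tin1_mid in the frame of dryer between -0.1 and 0.1 m and y of tin1_mid in the frame of dryer between -0.13 and 0.13 m and z of tin1_mid in the frame of dryer between 0.02 and 0.041 m and x of tin2_mid in the frame of dryer between -0.1 and 0.1 m and y of tin2_mid in the frame of dryer between -0.13 and 0.13 m and z of tin2_mid in the frame of dryer between 0.02 and 0.041 m and x of tin3_mid in the frame of dryer between -0.1 and 0.1 m and y of tin3_mid in the frame of dryer between -0.13 and 0.13 m and z of tin3_mid in the frame of dryer between 0.02 and 0.041 m and contact force between the fingers and ref below 0.3 N and contact force between the fingers and tin1 below 0.3 N and contact force between the fingers and tin2 below 0.3 N and contact force between the fingers and tin3 below 0.3 N), for 0.3 s.
At the end, for the whole second after the job is handed in: all present tins lie flat in a single layer on the box's floor (centres within 16 mm of the floor), the box's lid is shut (within 0.04 rad) with its stay folded, and the pot's lid sits level on the pot with its plug inside (within 13 mm of the centre, underside of the plate within 4 mm of the rim) (x of ref_mid in the frame of dryer between -0.1 and 0.1 m and y of ref_mid in the frame of dryer between -0.13 and 0.13 m and z of ref_mid in the frame of dryer between 0.02 and 0.041 m and x of tin1_mid in the frame of dryer between -0.1 and 0.1 m and y of tin1_mid in the frame of dryer between -0.13 and 0.13 m and z of tin1_mid in the frame of dryer between 0.02 and 0.041 m and x of tin2_mid in the frame of dryer between -0.1 and 0.1 m and y of tin2_mid in the frame of dryer between -0.13 and 0.13 m and z of tin2_mid in the frame of dryer between 0.02 and 0.041 m and x of tin3_mid in the frame of dryer between -0.1 and 0.1 m and y of tin3_mid in the frame of dryer between -0.13 and 0.13 m and z of tin3_mid in the frame of dryer between 0.02 and 0.041 m and value of joint boxlid below 0.04 rad and value of joint knee below 0.25 rad and horizontal distance between potlid and pot below 0.013 m and z of potlid in the frame of pot between 0.035 and 0.044 m and angle between potlid's own z axis and vertical below 0.06 rad and linear speed of potlid below 0.02 m/s); the robot touches nothing.
It fails at once if the blue-capped bottle by the mat is knocked over (angle between amber's own z axis and vertical above 0.6 rad).
Of tin1, tin2, tin3 only 1 to 3 are there at a start; the rules pass over those that are not, and their reading is None.
At some moment in a run one of tin1, tin2, tin3 may be knocked a few centimetres aside while the robot is not near it.
Once in a run the grip may slacken for a moment while it holds something.
It also fails if it takes over 210 s, if anything falls off the work surface, if the arm or the gripper's body presses on something with over 40 N, if the wrist force passes 120 N, or if a joint passes its speed limit or range.

## Working session

There is one attempt and no reset: what is moved stays moved. The work goes in short steps, Python scripts to look and compute and a shell command to move; the robot and the scene stay as the last step left them, time stands still between calls to the robot, and variables do not carry over. Pictures are saved under pics/ and viewed, at most 14 in all, crops included, and the job is handed in when it is done.

```bash
mkdir -p pics; cat > h.py <<'E'
import numpy as np, cv2
from cell import manip
from scipy.spatial.transform import Rotation as R
def grab(n,f=None):
    s=manip.observe(); im=manip.grab_frame(n); im=np.ascontiguousarray(im)
    if f: cv2.imwrite('pics/'+f,im[:,:,::-1])
    return s,im
def cam(n,s=None):
    c=manip.camera_info(n); K=np.array(c['K'])
    if n=='wrist':
        T=np.eye(4);T[:3,:3]=R.from_rotvec(s['orientation']).as_matrix();T[:3,3]=s['eef_pos'];T=T@np.array(c['mount'])
    else: T=np.array(c['T'])
    return K,T,c
def ray(n,uv,s=None):
    K,T,c=cam(n,s); d=np.array(c.get('dist',c.get('distortion',np.zeros(5))),float)
    p=cv2.undistortPoints(np.array([[uv]],float),K,d)[0,0]
    v=T[:3,:3]@np.array([p[0],-p[1],-1.]); return T[:3,3],v/np.linalg.norm(v)
def onz(n,uv,z,s=None):
    o,v=ray(n,uv,s); return o+v*(z-o[2])/v[2]
def cross(rays):
    A=sum(np.eye(3)-np.outer(v,v) for o,v in rays); b=sum((np.eye(3)-np.outer(v,v))@o for o,v in rays)
    p=np.linalg.solve(A,b); return p,[np.linalg.norm((np.eye(3)-np.outer(v,v))@(p-o)) for o,v in rays]
def pix(n,P,s=None):
    K,T,c=cam(n,s); d=np.array(c.get('dist',c.get('distortion',np.zeros(5))),float)
    q=T[:3,:3].T@(np.array(P)-T[:3,3]); q=np.array([q[0],-q[1],-q[2]])
    return cv2.projectPoints(q[None],np.zeros(3),np.zeros(3),K,d)[0][0,0]
def totool(P,s=None):
    "world point -> shift in tool axes from the present TCP"
    s=s or manip.observe(); return R.from_rotvec(s['orientation']).as_matrix().T@(np.array(P)-np.array(s['eef_pos']))
E
python3 - <<'E'
from h import *
for n in ['scene','top','wrist']:
    s,im=grab(n,n+'0.png'); c=manip.camera_info(n); print(n,{k:np.round(np.array(v),4).tolist() if not isinstance(v,str) else v for k,v in c.items()})
print(s)
a=[cv2.imread(f'pics/{n}0.png') for n in ['scene','top']]
for n,i in zip(['scene','top'],a): cv2.imwrite(f'pics/{n}0b.png',cv2.resize(i,(800,600),interpolation=cv2.INTER_CUBIC))
E
```

```text
scene {'K': [[449.4661, 0.0, 260.3337], [0.0, 449.4661, 191.3614], [0.0, 0.0, 1.0]], 'T': [[-0.5558, -0.5082, 0.6579, 1.194], [0.8313, -0.3318, 0.4459, 0.5309], [-0.0083, 0.7948, 0.6068, 0.7121], [0.0, 0.0, 0.0, 1.0]]}
top {'K': [[359.4379, 0.0, 261.0439], [0.0, 359.4379, 193.193], [0.0, 0.0, 1.0]], 'T': [[0.0181, 0.9969, -0.0768, 0.4637], [-0.9996, 0.0196, 0.0185, 0.0961], [0.02, 0.0765, 0.9969, 0.9659], [0.0, 0.0, 0.0, 1.0]]}
wrist {'K': [[288.4783, 0.0, 258.3633], [0.0, 288.4783, 187.9101], [0.0, 0.0, 1.0]], 'mount': [[0.0003, 0.967, 0.2549, 0.0738], [1.0, -0.0, -0.0011, 0.0006], [-0.001, 0.2549, -0.967, -0.1681], [0.0, 0.0, 0.0, 1.0]]}
{'time': 0.1, 'joints': array([-1.45146754e+00,  2.07373346e-01,  1.54275671e+00,  3.79109191e-05,
        1.39351039e+00, -1.50517635e-01]), 'qvel': array([ 0.00163032, -0.00116522, -0.00549256, -0.00078101, -0.00021242,
        0.00081198]), 'joint_efforts': array([-6.57202490e-04, -3.71865106e+01, -2.82293165e+01,  6.99466188e-02,
        3.10840819e-02, -4.93504126e-05]), 'eef_pos': array([ 0.15319411, -0.55350436,  0.2154108 ]), 'orientation': array([-3.11101386e+00, -4.22303077e-01, -1.08688185e-04]), 'contact_force': array([-0.18883605, -1.12976453,  0.76327187]), 'wrist_torque': array([-0.01978602,  0.03214263,  0.03882653]), 'finger_force': 0.0, 'width': 0.09377690370558496}
```

View pics/scene0b.png

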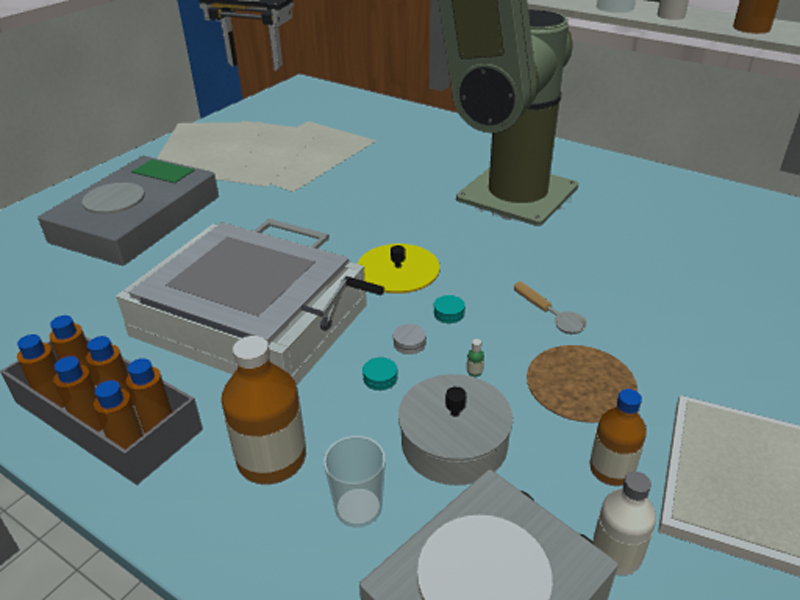

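View pics/top0b.png

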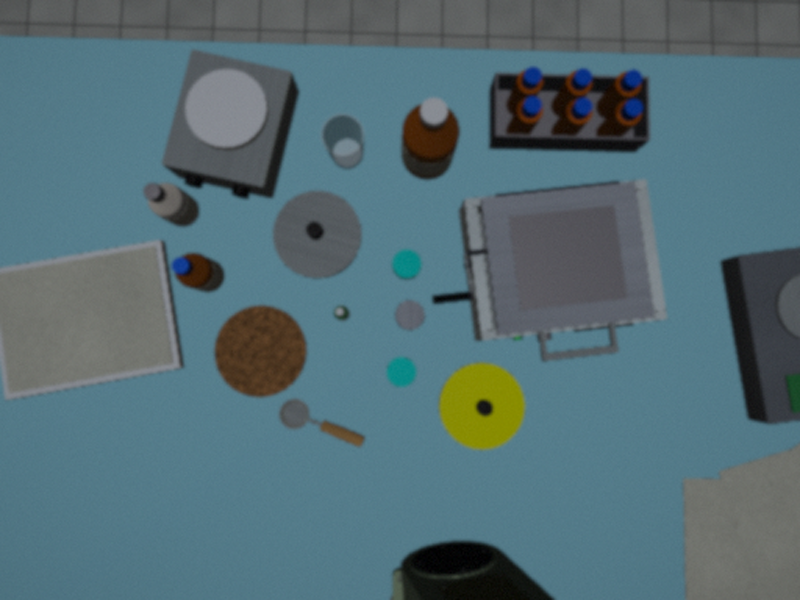

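The grey tin at top (409,315) in the 800-scale picture fits the sample tin. The turquoise ones at (406,264) and (401,372) are look-alikes. The steel lid with knob at (317,233) is the pot lid, and the yellow one at (483,406) is its look-alike. There is a green bit at (518,337) that I'll check in an enlarged crop.

```bash
python3 - <<'E'
import cv2
a=cv2.imread('pics/top0.png')[100:280,220:440]; cv2.imwrite('pics/top0c.png',cv2.resize(a,None,fx=3.33,fy=3.33,interpolation=cv2.INTER_CUBIC))
a=cv2.imread('pics/scene0.png')[130:280,60:260]; cv2.imwrite('pics/scene0c.png',cv2.resize(a,None,fx=4,fy=4,interpolation=cv2.INTER_CUBIC))
E
```

```text
(no output)
```

View pics/top0c.png

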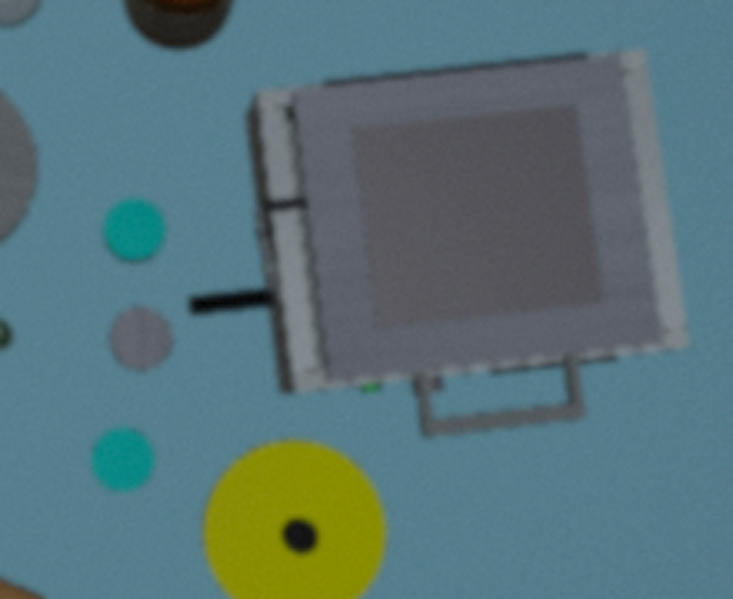

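View pics/scene0c.png

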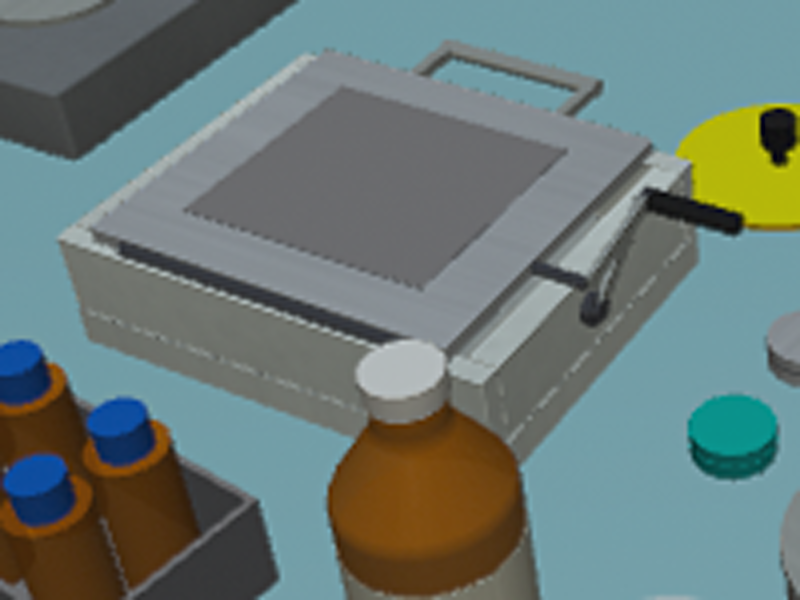

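```bash
python3 - <<'E'
from h import *
T=lambda x,y:(x/3.33+220,y/3.33+100); S=lambda x,y:(x/4+60,y/4+130)
for n,t,s in [('bar+y',(428,430),(598,87)),('bar-y',(580,410),(448,45)),('kneeout',(192,306),(740,224)),('kneein',(271,296),(650,193)),
 ('BL',(258,95),(487,383)),('FL',(293,390),(692,163)),('BR',(645,52),(60,238))]:
    p,e=cross([ray('top',T(*t)),ray('scene',S(*s))]); print(n,p.round(4),np.round(e,4))
c=[onz('top',T(*q),.08)[:2] for q in [(258,95),(293,390),(645,52),(687,347)]]
BL,FL,BR,FR=c; print(np.round(c,4), np.mean(c,0), [np.linalg.norm(a-b) for a,b in [(BL,FL),(BR,FR),(BL,BR),(FL,FR)]])
x=(BL+BR-FL-FR); print('yaw',np.degrees(np.arctan2(x[1],x[0])), np.degrees(np.arctan2(*( -(BL+FL-BR-FR)[0],(BL+FL-BR-FR)[1]))))
t8=.64
for n,q,z in [('tin',(141,338),.02),('tq1',(134,230),.02),('tq2',(123,459),.02),('yknob',(299,536),.046)]:
    print(n,onz('top',T(*q),z).round(4))
for n,q,sc,z in [('potknob',(315,231),(456,396),.087),('vial',(341,312),(477,343),.06),('ambercap',(182,266),(628,401),.13),('mat',(260,350),(582,380),.003)]:
    p,e=cross([ray('top',np.array(q)*.64),ray('scene',np.array(sc)*.64)]); print(n,onz('top',np.array(q)*.64,z).round(4),p.round(4),np.round(e,4))
E
```

```text
bar+y [ 0.4468 -0.1352  0.0861] [0.0011 0.0011]
bar-y [ 0.4643 -0.2478  0.0894] [0.0003 0.0003]
kneeout [0.5339 0.0405 0.1007] [0.0008 0.0008]
kneein [ 0.5422 -0.0167  0.1049] [0.0003 0.0003]
BL [ 0.697  -0.0088  0.0773] [0.0006 0.0006]
FL [ 0.475  -0.0373  0.0792] [0. 0.]
BR [ 0.7379 -0.3054  0.0768] [0.0001 0.0001]
[[ 0.6966 -0.009 ]
 [ 0.475  -0.0372]
 [ 0.7368 -0.3039]
 [ 0.5125 -0.3323]] [ 0.60525683 -0.17060745] [np.float64(0.22338304997095293), np.float64(0.22607444500313043), np.float64(0.2976870115078119), np.float64(0.2974378860364632)]
yaw 7.242758161389074 7.501624106736752
tin [0.5147 0.0747 0.02  ]
tq1 [0.6007 0.0818 0.02  ]
tq2 [0.4193 0.0871 0.02  ]
yknob [ 0.3645 -0.0478  0.046 ]
potknob [0.6408 0.2285 0.087 ] [0.642  0.2297 0.0803] [0.0002 0.0002]
vial [0.515  0.1868 0.06  ] [0.5145 0.1884 0.0559] [0.0014 0.0014]
ambercap [0.575  0.4177 0.13  ] [0.5761 0.4205 0.1222] [0.0002 0.0002]
mat [0.4509 0.328  0.003 ] [0.4505 0.3283 0.0057] [0.0009 0.0009]
```

```bash
python3 -m inch '[{"tx":0.06,"ty":-0.04,"yaw":-14,"hand":0.05},{"tx":0.16,"ty":-0.11,"yaw":-34,"hand":0.05},{"tx":0.26,"ty":-0.18,"yaw":-55,"hand":0.05},{"tx":0.388,"ty":-0.269,"yaw":-82},{"tx":0.388,"ty":-0.269,"yaw":-82},{"tx":0.388,"ty":-0.269,"yaw":-82},{"tx":0.388,"ty":-0.269,"yaw":-82},{"tx":0.388,"ty":-0.269,"yaw":-82},{"tx":0.388,"ty":-0.269,"yaw":-82},{"tx":0.388,"ty":-0.269,"yaw":-82},{"tx":0.388,"ty":-0.269,"yaw":-82},{"tx":0.388,"ty":-0.269,"yaw":-82}]'; cat >> h.py <<'E'
C=np.array([.606,-.171]);W=np.radians(7.4)
def box(x,y,z): 
    c,s=np.cos(W),np.sin(W); return np.array([C[0]+c*x-s*y,C[1]+s*x+c*y,z])
def head(s): 
    M=R.from_rotvec(s['orientation']).as_matrix(); return np.degrees(np.arctan2(M[1,1],M[0,1]))
def st():
    s=manip.observe(); print('t',round(s['time'],2),'p',np.round(s['eef_pos'],4),'head',round(head(s),2),'F',np.round(s['contact_force'],1),'w',round(s['width'],4),'g',round(s['finger_force'],1)); return s
E
python3 - <<'E'
from h import *
s=st(); print(totool(box(-.152,0,.086),s))
s,im=grab('wrist','w1.png'); print([pix('wrist',box(-.152,y,.086),s) for y in (-.055,0,.055)])
E
```

```text
t 0.15 p [ 0.1532 -0.5536  0.2156] head -74.55 F [-0.5  0.1 -0.7] w 0.0942 g 0.0
[ 0.38788197 -0.26918519  0.13011804]
[array([ -37.70388106, -323.41796871]), array([-115.95019181, -338.53056943]), array([-195.6624226 , -353.92629997])]schema error: expected keys tx, ty, tz, yaw, hand
```

View pics/w1.png

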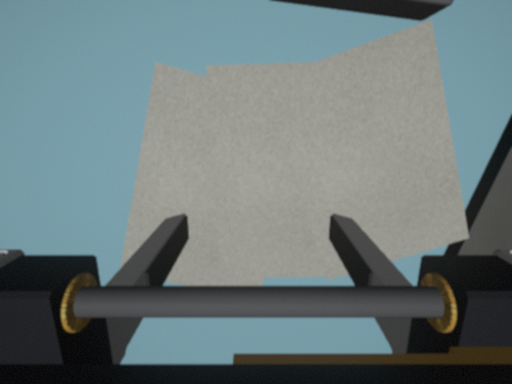

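The picture shows only the paper, since the move was refused: every row needs all five keys.

```bash
python3 -m inch '[{"tx":0.388,"ty":-0.269,"tz":0,"yaw":-82,"hand":0.05},{"tx":0.388,"ty":-0.269,"tz":0,"yaw":-82,"hand":0.05},{"tx":0.388,"ty":-0.269,"tz":0,"yaw":-82,"hand":0.05},{"tx":0.388,"ty":-0.269,"tz":0,"yaw":-82,"hand":0.05},{"tx":0.388,"ty":-0.269,"tz":0,"yaw":-82,"hand":0.05},{"tx":0.388,"ty":-0.269,"tz":0,"yaw":-82,"hand":0.05},{"tx":0.388,"ty":-0.269,"tz":0,"yaw":-82,"hand":0.05},{"tx":0.388,"ty":-0.269,"tz":0,"yaw":-82,"hand":0.05},{"tx":0.388,"ty":-0.269,"tz":0,"yaw":-82,"hand":0.05},{"tx":0.388,"ty":-0.269,"tz":0,"yaw":-82,"hand":0.05},{"tx":0.388,"ty":-0.269,"tz":0,"yaw":-82,"hand":0.05},{"tx":0.388,"ty":-0.269,"tz":0,"yaw":-82,"hand":0.05}]' 
python3 - <<'E'
from h import *
s=st(); print(totool(box(-.152,0,.086),s))
s,im=grab('wrist','w2.png'); print([pix('wrist',box(-.152,y,.086),s) for y in (-.055,0,.055)])
E
```

```text
time: 1.2
eef_pos: [0.4579, -0.1873, 0.2165]
orientation: [-2.061, -2.371, -0.004]
contact_force: [-0.5, -0.2, 0.1]
width: 0.0499
finger_force: 0.0
t 1.2 p [ 0.4579 -0.1873  0.2165] head 8.01 F [-0.5 -0.2  0.1] w 0.0499 g 0.0
[-0.00313547 -0.00323894  0.13046507]
[array([254.87692941, 233.29198175]), array([255.2838541, 185.5779765]), array([255.72949199, 133.32465056])]
```

```bash
python3 -m inch '[{"tx":-0.003,"ty":-0.003,"tz":0.03,"yaw":0.6,"hand":0.034},{"tx":-0.003,"ty":-0.003,"tz":0.06,"yaw":0.6,"hand":0.034},{"tx":-0.003,"ty":-0.003,"tz":0.09,"yaw":0.6,"hand":0.034},{"tx":-0.003,"ty":-0.003,"tz":0.11,"yaw":0.6,"hand":0.034},{"tx":-0.003,"ty":-0.003,"tz":0.125,"yaw":0.6,"hand":0.034},{"tx":-0.003,"ty":-0.003,"tz":0.138,"yaw":0.6,"hand":0.034},{"tx":-0.003,"ty":-0.003,"tz":0.138,"yaw":0.6,"hand":0.034},{"tx":-0.003,"ty":-0.003,"tz":0.138,"yaw":0.6,"hand":0.034}]' 10
python3 -c "
from h import *
st()"
python3 -m inch '[{"tx":0,"ty":0,"tz":0,"yaw":0,"hand":0},{"tx":0,"ty":0,"tz":0,"yaw":0,"hand":0},{"tx":0,"ty":0,"tz":0,"yaw":0,"hand":0},{"tx":0,"ty":0,"tz":0,"yaw":0,"hand":0},{"tx":0,"ty":0,"tz":0,"yaw":0,"hand":0},{"tx":0,"ty":0,"tz":0,"yaw":0,"hand":0}]' 12
```

```text
time: 1.92
eef_pos: [0.4519, -0.195, 0.0778]
orientation: [-2.085, -2.347, 0.001]
contact_force: [-0.8, -0.1, 0.9]
width: 0.0339
finger_force: 0.0
t 1.92 p [ 0.4519 -0.195   0.0778] head 6.78 F [-0.8 -0.1  0.9] w 0.0339 g 0.0
time: 2.42
eef_pos: [0.4588, -0.1952, 0.0811]
orientation: [2.079, 2.341, 0.012]
contact_force: [10.5, 3.4, -2.7]
width: 0.0114
finger_force: 12.0
```

```bash
python3 -m inch '[{"tx":0,"ty":0.004,"tz":0,"yaw":0,"hand":0},{"tx":0,"ty":0.007,"tz":0,"yaw":0,"hand":0},{"tx":0,"ty":0.007,"tz":0,"yaw":0,"hand":0},{"tx":0,"ty":0.007,"tz":0,"yaw":0,"hand":0},{"tx":0,"ty":0.007,"tz":0,"yaw":0,"hand":0}]' 14
python3 -c "
from h import *
st()"
```

```text
time: 2.83
eef_pos: [0.4588, -0.1951, 0.0795]
orientation: [-2.083, -2.351, 0.005]
contact_force: [-5.1, -1.7, 6.3]
width: 0.0112
finger_force: 14.0
t 2.83 p [ 0.4588 -0.1951  0.0795] head 6.9 F [-5.1 -1.7  6.3] w 0.0112 g 14.0
```

```bash
python3 -m inch '[{"tx":0,"ty":-0.001,"tz":-0.013,"yaw":0,"hand":0},{"tx":0,"ty":0,"tz":-0.026,"yaw":0,"hand":0},{"tx":0,"ty":0.002,"tz":-0.039,"yaw":0,"hand":0},{"tx":0,"ty":0.004,"tz":-0.052,"yaw":0,"hand":0},{"tx":0,"ty":0.008,"tz":-0.065,"yaw":0,"hand":0},{"tx":0,"ty":0.012,"tz":-0.077,"yaw":0,"hand":0},{"tx":0,"ty":0.016,"tz":-0.089,"yaw":0,"hand":0},{"tx":0,"ty":0.021,"tz":-0.1015,"yaw":0,"hand":0},{"tx":0,"ty":0.027,"tz":-0.113,"yaw":0,"hand":0},{"tx":0,"ty":0.033,"tz":-0.125,"yaw":0,"hand":0},{"tx":0,"ty":0.040,"tz":-0.136,"yaw":0,"hand":0},{"tx":0,"ty":0.047,"tz":-0.147,"yaw":0,"hand":0}]' 20
python3 -c "
from h import *
st()"
python3 -m inch '[{"tx":0,"ty":0.008,"tz":-0.0105,"yaw":0,"hand":0},{"tx":0,"ty":0.016,"tz":-0.0205,"yaw":0,"hand":0},{"tx":0,"ty":0.025,"tz":-0.030,"yaw":0,"hand":0},{"tx":0,"ty":0.0345,"tz":-0.039,"yaw":0,"hand":0},{"tx":0,"ty":0.0445,"tz":-0.048,"yaw":0,"hand":0},{"tx":0,"ty":0.0545,"tz":-0.056,"yaw":0,"hand":0}]'
python3 -c "
from h import *
st()"
```

```text
time: 3.83
eef_pos: [0.5045, -0.1889, 0.225]
orientation: [-2.083, -2.347, 0.007]
contact_force: [-2.4, -2.9, -3.1]
width: 0.0116
finger_force: 20.0
t 3.83 p [ 0.5045 -0.1889  0.225 ] head 6.83 F [-2.4 -2.9 -3.1] w 0.0116 g 20.0
time: 4.33
eef_pos: [0.5573, -0.1824, 0.2825]
orientation: [-2.082, -2.345, 0.011]
contact_force: [-5.5, 0.3, 2.8]
width: 0.0115
finger_force: 20.1
t 4.33 p [ 0.5573 -0.1824  0.2825] head 6.8 F [-5.5  0.3  2.8] w 0.0115 g 20.1
```

```bash
python3 -m inch '[{"tx":0,"ty":0.010,"tz":-0.0075,"yaw":0,"hand":0},{"tx":0,"ty":0.021,"tz":-0.015,"yaw":0,"hand":0},{"tx":0,"ty":0.032,"tz":-0.0215,"yaw":0,"hand":0},{"tx":0,"ty":0.044,"tz":-0.0275,"yaw":0,"hand":0},{"tx":0,"ty":0.056,"tz":-0.033,"yaw":0,"hand":0},{"tx":0,"ty":0.068,"tz":-0.0375,"yaw":0,"hand":0},{"tx":0,"ty":0.080,"tz":-0.042,"yaw":0,"hand":0},{"tx":0,"ty":0.0925,"tz":-0.0455,"yaw":0,"hand":0},{"tx":0,"ty":0.100,"tz":-0.047,"yaw":0,"hand":0},{"tx":0,"ty":0.104,"tz":-0.048,"yaw":0,"hand":0},{"tx":0,"ty":0.104,"tz":-0.048,"yaw":0,"hand":0}]'
python3 - <<'E'
from h import *
st(); s,a=grab('scene','s1.png'); 
cv2.imwrite('pics/s1b.png',cv2.resize(a[60:280,40:300,::-1],None,fx=2.7,fy=2.7,interpolation=cv2.INTER_CUBIC))
E
```

```text
time: 5.25
eef_pos: [0.6641, -0.1687, 0.3321]
orientation: [2.083, 2.351, 0.001]
contact_force: [-1.8, 2.3, 5.1]
width: 0.0112
finger_force: 20.0
t 5.25 p [ 0.6641 -0.1687  0.3321] head 6.91 F [-1.8  2.3  5.1] w 0.0112 g 20.0
```

View pics/s1b.png

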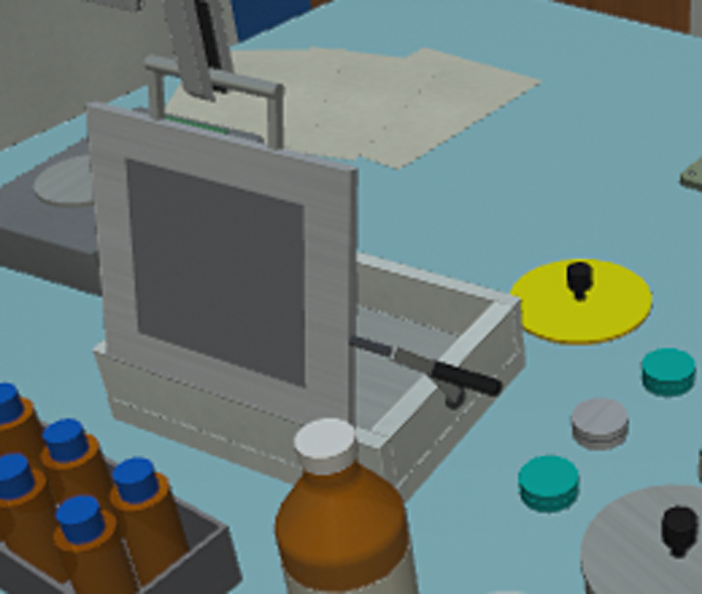

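Bar grip at (215,75) is up, and the lid stands nearly upright with the knee bar end at (495,388). Next I let go, rise, and go in front of the knee bar.

```bash
python3 -m inch '[{"tx":0,"ty":0,"tz":0,"yaw":0,"hand":0.034},{"tx":0,"ty":0,"tz":0,"yaw":0,"hand":0.034},{"tx":0,"ty":0,"tz":0,"yaw":0,"hand":0.034},{"tx":0,"ty":0,"tz":0,"yaw":0,"hand":0.034},{"tx":0,"ty":0,"tz":-0.02,"yaw":0,"hand":0.034},{"tx":0,"ty":0,"tz":-0.045,"yaw":0,"hand":0.034},{"tx":0.0,"ty":0,"tz":-0.05,"yaw":0,"hand":0.034},{"tx":0.0,"ty":-0.02,"tz":-0.05,"yaw":0,"hand":0.034},{"tx":0.03,"ty":-0.06,"tz":-0.05,"yaw":0,"hand":0.0},{"tx":0.07,"ty":-0.063,"tz":-0.05,"yaw":0,"hand":0.0},{"tx":0.11,"ty":-0.063,"tz":-0.05,"yaw":0,"hand":0.0},{"tx":0.15,"ty":-0.063,"tz":-0.05,"yaw":0,"hand":0.0}]'
python3 - <<'E'
from h import *
s=st(); print(totool(box(-.005,.2,.103),s)); print((pix('scene',box(.054,.221,.11))-[40,60])*2.7)
E
```

```text
time: 6.3
eef_pos: [0.5822, -0.0284, 0.3789]
orientation: [-2.088, -2.348, 0.0]
contact_force: [1.0, 1.0, -0.5]
width: 0.0107
finger_force: 0.0
t 6.3 p [ 0.5822 -0.0284  0.3789] head 6.71 F [ 1.   1.  -0.5] w 0.0107 g 0.0
[ 0.05547299 -0.0004352   0.27595592]
[495.46846582 398.95716771]
```

```bash
python3 -m inch '[{"tx":0.04,"ty":0,"tz":0,"yaw":-0.6,"hand":0},{"tx":0.052,"ty":0,"tz":0.03,"yaw":-0.6,"hand":0},{"tx":0.052,"ty":0,"tz":0.07,"yaw":-0.6,"hand":0},{"tx":0.052,"ty":0,"tz":0.11,"yaw":-0.6,"hand":0},{"tx":0.052,"ty":0,"tz":0.15,"yaw":-0.6,"hand":0},{"tx":0.052,"ty":0,"tz":0.19,"yaw":-0.6,"hand":0},{"tx":0.052,"ty":0,"tz":0.23,"yaw":-0.6,"hand":0},{"tx":0.052,"ty":0,"tz":0.26,"yaw":-0.6,"hand":0},{"tx":0.052,"ty":0,"tz":0.274,"yaw":-0.6,"hand":0},{"tx":0.052,"ty":0,"tz":0.274,"yaw":-0.6,"hand":0},{"tx":0.052,"ty":0,"tz":0.274,"yaw":-0.6,"hand":0}]'
python3 - <<'E'
from h import *
s=st(); p=np.array(s['eef_pos'])[:2]-C; c,w=np.cos(W),np.sin(W); print('box',p[0]*c+p[1]*w,-p[0]*w+p[1]*c)
E
```

```text
time: 7.22
eef_pos: [0.5764, 0.0226, 0.1043]
orientation: [-2.071, -2.36, 0.002]
contact_force: [-0.0, -0.3, 1.0]
width: 0.0004
finger_force: 0.0
t 7.22 p [0.5764 0.0226 0.1043] head 7.45 F [-0.  -0.3  1. ] w 0.0004 g 0.0
box -0.004408542714875008 0.19581453505471585
```

```bash
python3 -m inch '[{"tx":0,"ty":0.012,"tz":0,"yaw":0,"hand":0},{"tx":0,"ty":0.022,"tz":0,"yaw":0,"hand":0},{"tx":0,"ty":0.028,"tz":0,"yaw":0,"hand":0},{"tx":0,"ty":0.032,"tz":0,"yaw":0,"hand":0},{"tx":0,"ty":0.036,"tz":0,"yaw":0,"hand":0},{"tx":0,"ty":0.039,"tz":0,"yaw":0,"hand":0}]'
python3 -m inch '[{"tx":0,"ty":0.002,"tz":0,"yaw":0,"hand":0},{"tx":0,"ty":0.004,"tz":0,"yaw":0,"hand":0},{"tx":0,"ty":0.006,"tz":0,"yaw":0,"hand":0},{"tx":0,"ty":0.006,"tz":0,"yaw":0,"hand":0}]'
python3 -m inch '[{"tx":0,"ty":0.002,"tz":0,"yaw":0,"hand":0},{"tx":0,"ty":0.004,"tz":0,"yaw":0,"hand":0},{"tx":0,"ty":0.006,"tz":0,"yaw":0,"hand":0},{"tx":0,"ty":0.006,"tz":0,"yaw":0,"hand":0}]'
```

```text
time: 7.72
eef_pos: [0.6148, 0.0273, 0.1051]
orientation: [-2.071, -2.36, 0.004]
contact_force: [-2.8, -1.3, -3.3]
width: 0.0007
finger_force: 1.7
time: 8.05
eef_pos: [0.6203, 0.0286, 0.1041]
orientation: [-2.07, -2.359, 0.004]
contact_force: [-5.0, -0.8, -4.6]
width: 0.0002
finger_force: 2.4
time: 8.38
eef_pos: [0.6229, 0.0291, 0.1019]
orientation: [-2.066, -2.355, 0.013]
contact_force: [-8.2, -2.5, -7.3]
width: 0.0004
finger_force: 4.5
```

```bash
python3 -m inch '[{"tx":0,"ty":0.003,"tz":0,"yaw":0,"hand":0},{"tx":0,"ty":0.003,"tz":0,"yaw":0,"hand":0},{"tx":0,"ty":-0.01,"tz":0,"yaw":0,"hand":0},{"tx":0,"ty":-0.03,"tz":0,"yaw":0,"hand":0},{"tx":0,"ty":-0.05,"tz":-0.02,"yaw":0,"hand":0},{"tx":0,"ty":-0.05,"tz":-0.06,"yaw":0,"hand":0},{"tx":0,"ty":-0.05,"tz":-0.10,"yaw":0,"hand":0},{"tx":0,"ty":-0.05,"tz":-0.14,"yaw":0,"hand":0},{"tx":0,"ty":-0.05,"tz":-0.18,"yaw":0,"hand":0},{"tx":0,"ty":-0.05,"tz":-0.18,"yaw":0,"hand":0}]'
python3 - <<'E'
from h import *
s=st(); 
for n,p in [('str',(.054,.110)),('lock',(.060,.104))]: print(n,[((pix('scene',box(p[0],y,p[1]))-[140,150])*6).round(0) for y in (.159,.221)])
s,a=grab('scene','s2.png')
cv2.imwrite('pics/s2b.png',cv2.resize(a[150:250,140:260,::-1],None,fx=6,fy=6,interpolation=cv2.INTER_CUBIC))
E
```

```text
time: 9.22
eef_pos: [0.5854, 0.0224, 0.2986]
orientation: [2.058, 2.346, 0.024]
contact_force: [-0.7, -0.1, 0.8]
width: 0.0005
finger_force: 0.0
t 9.22 p [0.5854 0.0224 0.2986] head 7.48 F [-0.7 -0.1  0.8] w 0.0005 g 0.0
str [array([352., 299.]), array([501., 347.])]
lock [array([344., 321.]), array([493., 370.])]
```

View pics/s2b.png

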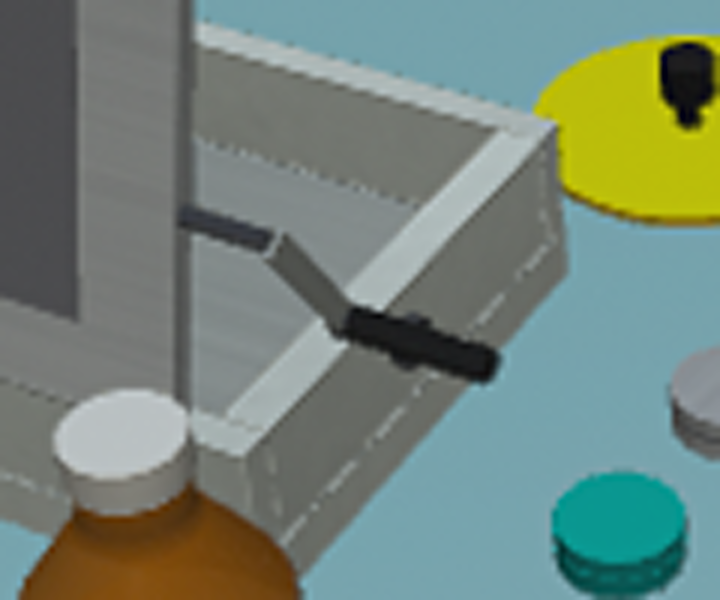

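The knee bar runs from (350,322) to (490,364), which matches the locked prediction, so the stay is locked. Next is the pot knob.

```bash
python3 -m inch '[{"tx":0.03,"ty":0.012,"tz":0,"yaw":0,"hand":0.06},{"tx":0.065,"ty":0.027,"tz":0,"yaw":0,"hand":0.06},{"tx":0.1,"ty":0.041,"tz":0.0,"yaw":0,"hand":0.06},{"tx":0.14,"ty":0.058,"tz":0.03,"yaw":0,"hand":0.06},{"tx":0.17,"ty":0.07,"tz":0.06,"yaw":0,"hand":0.06},{"tx":0.198,"ty":0.082,"tz":0.09,"yaw":0,"hand":0.06},{"tx":0.198,"ty":0.082,"tz":0.1,"yaw":0,"hand":0.06},{"tx":0.198,"ty":0.082,"tz":0.1,"yaw":0,"hand":0.06},{"tx":0.198,"ty":0.082,"tz":0.1,"yaw":0,"hand":0.06},{"tx":0.198,"ty":0.082,"tz":0.1,"yaw":0,"hand":0.06}]'
cat >> h.py <<'E'
def blobs(im,lo,hi,amin=80):
    m=cv2.inRange(cv2.cvtColor(im,cv2.COLOR_RGB2HSV),np.array(lo),np.array(hi))
    n,l,stt,c=cv2.connectedComponentsWithStats(m)
    return [(c[i].round(1).tolist(),stt[i].tolist()) for i in range(1,n) if stt[i,4]>amin]
E
python3 - <<'E'
from h import *
s=st(); s,im=grab('wrist','w3.png'); print(pix('wrist',[.641,.229,.087],s), pix('wrist',[.641,.229,.076],s))
print(blobs(im,(0,0,0),(180,255,45)))
E
```

```text
time: 10.1
eef_pos: [0.635, 0.2291, 0.1867]
orientation: [2.072, 2.359, 0.003]
contact_force: [1.1, -0.4, 0.3]
width: 0.0595
finger_force: 0.0
t 10.1 p [0.635  0.2291 0.1867] head 7.43 F [ 1.1 -0.4  0.3] w 0.0595 g 0.0
[264.24010754 191.24534781] [263.99117555 188.30577538]
[([355.8, 63.8], [344, 49, 26, 31, 464]), ([316.7, 256.3], [305, 219, 25, 69, 640]), ([199.1, 258.6], [187, 225, 25, 63, 607]), ([209.8, 349.6], [0, 256, 512, 128, 14380]), ([405.3, 289.2], [354, 257, 128, 96, 4060])]
```

View pics/w3.png

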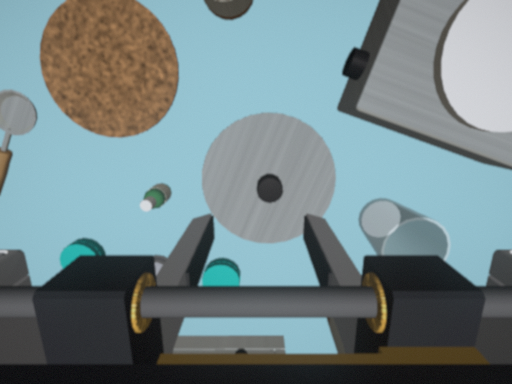

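Wrist picture: the knob top is at (270,187), 6 px right of the prediction. The mat is at (110,65), the vial cap at (147,205).

```bash
python3 - <<'E'
from h import *
s=st(); p=onz('wrist',(270,187),.087,s); print(p)
q,e=cross([ray('wrist',(270,187),s),ray('top',(315*.64,231*.64)),ray('scene',(456*.64,394*.64))]); print(q,e, totool([*p[:2],.068],s))
print('mat',onz('wrist',(110,65),.003,s))
E
```

```text
t 10.15 p [0.6355 0.2289 0.1878] head 7.39 F [-0.2 -0.1 -0.4] w 0.0596 g 0.0
[0.6466607 0.2334214 0.087    ]
[0.64379886 0.23062637 0.0839607 ] [np.float64(0.003697130005903294), np.float64(0.0028402890664447136), np.float64(0.0013303875940410773)] [0.00304403 0.0111839  0.11983955]
mat [0.45331319 0.33066821 0.003     ]
```

```bash
python3 -m inch '[{"tx":0.002,"ty":0.01,"tz":0.03,"yaw":0,"hand":0.06},{"tx":0.002,"ty":0.01,"tz":0.06,"yaw":0,"hand":0.06},{"tx":0.002,"ty":0.01,"tz":0.09,"yaw":0,"hand":0.06},{"tx":0.002,"ty":0.01,"tz":0.11,"yaw":0,"hand":0.06},{"tx":0.002,"ty":0.01,"tz":0.119,"yaw":0,"hand":0.06},{"tx":0.002,"ty":0.01,"tz":0.119,"yaw":0,"hand":0.06},{"tx":0.002,"ty":0.01,"tz":0.119,"yaw":0,"hand":0.0},{"tx":0.002,"ty":0.01,"tz":0.119,"yaw":0,"hand":0.0},{"tx":0.002,"ty":0.01,"tz":0.119,"yaw":0,"hand":0.0},{"tx":0.002,"ty":0.01,"tz":0.119,"yaw":0,"hand":0.0},{"tx":0.002,"ty":0.01,"tz":0.119,"yaw":0,"hand":0.0},{"tx":0.002,"ty":0.01,"tz":0.119,"yaw":0,"hand":0.0}]' 30
python3 -c "
from h import *
st()"
```

```text
time: 11.15
eef_pos: [0.6447, 0.2333, 0.0677]
orientation: [2.071, 2.36, 0.004]
contact_force: [0.6, -0.1, 1.9]
width: 0.0254
finger_force: 30.0
t 11.15 p [0.6447 0.2333 0.0677] head 7.47 F [ 0.6 -0.1  1.9] w 0.0254 g 30.0
```

```bash
python3 -m inch '[{"tx":0,"ty":0,"tz":-0.012,"yaw":0,"hand":0},{"tx":0,"ty":0,"tz":-0.025,"yaw":0,"hand":0},{"tx":0,"ty":0,"tz":-0.04,"yaw":0,"hand":0},{"tx":0.01,"ty":-0.015,"tz":-0.045,"yaw":0,"hand":0},{"tx":0.026,"ty":-0.04,"tz":-0.045,"yaw":0,"hand":0},{"tx":0.044,"ty":-0.066,"tz":-0.045,"yaw":0,"hand":0},{"tx":0.062,"ty":-0.092,"tz":-0.045,"yaw":0,"hand":0},{"tx":0.08,"ty":-0.119,"tz":-0.045,"yaw":0,"hand":0},{"tx":0.098,"ty":-0.146,"tz":-0.045,"yaw":0,"hand":0},{"tx":0.112,"ty":-0.168,"tz":-0.045,"yaw":0,"hand":0},{"tx":0.12,"ty":-0.179,"tz":-0.045,"yaw":0,"hand":0},{"tx":0.12,"ty":-0.179,"tz":-0.045,"yaw":0,"hand":0}]' 35
python3 - <<'E'
from h import *
st(); 
s,a=grab('scene','s3.png')
cv2.imwrite('pics/s3b.png',cv2.resize(a[160:340,220:460,::-1],None,fx=3,fy=3,interpolation=cv2.INTER_CUBIC))
E
```

```text
time: 12.15
eef_pos: [0.4478, 0.3299, 0.1119]
orientation: [-2.068, -2.364, 0.001]
contact_force: [0.9, -0.9, -3.5]
width: 0.0253
finger_force: 35.0
t 12.15 p [0.4478 0.3299 0.1119] head 7.64 F [ 0.9 -0.9 -3.5] w 0.0253 g 35.0
```

View pics/s3b.png

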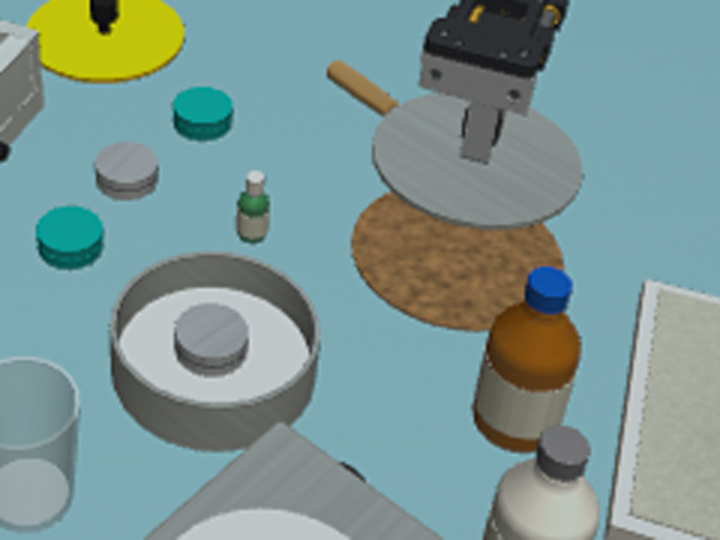

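The lid hangs level over the mat with the scene's bottle clear; the open pot shows the reference tin at about (211,335). Now I lower it.

```bash
python3 -m inch '[{"tx":0,"ty":0.002,"tz":0.03,"yaw":0,"hand":0},{"tx":0,"ty":0.002,"tz":0.055,"yaw":0,"hand":0},{"tx":0,"ty":0.002,"tz":0.07,"yaw":0,"hand":0},{"tx":0,"ty":0.002,"tz":0.078,"yaw":0,"hand":0},{"tx":0,"ty":0.002,"tz":0.081,"yaw":0,"hand":0},{"tx":0,"ty":0.002,"tz":0.081,"yaw":0,"hand":0},{"tx":0,"ty":0.002,"tz":0.081,"yaw":0,"hand":0}]'
python3 -m inch '[{"tx":0,"ty":0,"tz":0,"yaw":0,"hand":0.06},{"tx":0,"ty":0,"tz":0,"yaw":0,"hand":0.06},{"tx":0,"ty":0,"tz":0,"yaw":0,"hand":0.06},{"tx":0,"ty":0,"tz":-0.02,"yaw":0,"hand":0.06},{"tx":0,"ty":0,"tz":-0.05,"yaw":0,"hand":0.06},{"tx":0,"ty":0,"tz":-0.09,"yaw":0,"hand":0.08},{"tx":0,"ty":0,"tz":-0.13,"yaw":0,"hand":0.08},{"tx":0,"ty":0,"tz":-0.15,"yaw":0,"hand":0.08}]'
python3 - <<'E'
from h import *
st()
T=lambda x,y:(x*.64,y*.64)
s,im=grab('top','t1.png'); g=cv2.medianBlur(cv2.cvtColor(im,cv2.COLOR_RGB2GRAY),3)
for p in cv2.HoughCircles(g,cv2.HOUGH_GRADIENT,1,12,param1=80,param2=12,minRadius=7,maxRadius=12)[0][:14]: print(p.round(1),onz('top',p[:2],.03)[:2].round(3), im[int(p[1]),int(p[0])])
s,im=grab('scene','s4.png'); print('ref scene guess',np.array([211,332])/3+[220,160])
E
```

```text
time: 12.78
eef_pos: [0.4545, 0.3292, 0.0315]
orientation: [2.072, 2.359, 0.004]
contact_force: [-0.7, -0.6, -2.6]
width: 0.0255
finger_force: 35.0
time: 13.45
eef_pos: [0.4553, 0.3305, 0.1868]
orientation: [2.07, 2.359, 0.014]
contact_force: [0.4, -0.0, 0.6]
width: 0.0752
finger_force: 0.0
t 13.45 p [0.4553 0.3305 0.1868] head 7.47 F [ 0.4 -0.   0.6] w 0.0752 g 0.0
[277.5  70.5   8.8] [0.867 0.04 ] [150 154 161]
[205.5 152.5   9.4] [0.64  0.227] [102 108 118]
[259.5 169.5   9.1] [0.598 0.084] [  9 149 147]
[261.5 202.5   9.6] [0.511 0.077] [104 109 120]
[401.5  52.5   8.8] [ 0.926 -0.296] [  5  42 117]
[116.5 133.5  10.2] [0.685 0.461] [52 50 48]
[402.5  70.5   8.8] [ 0.876 -0.298] [ 11  51 138]
[187.5 264.5   9. ] [0.349 0.264] [ 92  99 103]
[105.5 127.5  10.2] [0.701 0.49 ] [80 78 77]
[370.5  70.5   8. ] [ 0.874 -0.211] [  8  51 138]
[339.5  51.5   8.4] [ 0.924 -0.127] [ 10  50 138]
[218.5  85.5  11.4] [0.822 0.197] [63 83 91]
[221.5  97.5   9.1] [0.789 0.189] [128 148 157]
[338.5  69.5   8. ] [ 0.874 -0.124] [  4  51 138]
ref scene guess [290.33333333 270.66666667]
```

```bash
python3 -m inch '[{"tx":-0.02,"ty":0.03,"tz":0,"yaw":0,"hand":0.08},{"tx":-0.05,"ty":0.065,"tz":0,"yaw":0,"hand":0.08},{"tx":-0.075,"ty":0.1,"tz":0,"yaw":0,"hand":0.08},{"tx":-0.1,"ty":0.135,"tz":0,"yaw":0,"hand":0.08},{"tx":-0.125,"ty":0.171,"tz":0,"yaw":0,"hand":0.08},{"tx":-0.125,"ty":0.171,"tz":0,"yaw":0,"hand":0.08},{"tx":-0.125,"ty":0.171,"tz":0,"yaw":0,"hand":0.08},{"tx":-0.125,"ty":0.171,"tz":0,"yaw":0,"hand":0.08},{"tx":-0.125,"ty":0.171,"tz":0,"yaw":0,"hand":0.08}]'
python3 - <<'E'
from h import *
print(cross([ray('top',(205.5,152.5)),ray('scene',(290.3,269.5))]))
s=st(); s,im=grab('wrist','w4.png'); print('pred',pix('wrist',[.641,.229,.032],s))
g=cv2.medianBlur(cv2.cvtColor(im,cv2.COLOR_RGB2GRAY),3)
for p in cv2.HoughCircles(g,cv2.HOUGH_GRADIENT,1,12,param1=80,param2=14,minRadius=17,maxRadius=27)[0][:8]: 
    w=onz('wrist',p[:2],.032,s); print(p.round(1),w[:2].round(4),im[int(p[1]),int(p[0])], totool([*w[:2],.026],s).round(4))
cv2.imwrite('pics/w4b.png',im[60:384,100:420,::-1])
E
```

```text
time: 14.3
eef_pos: [0.6365, 0.2281, 0.1795]
orientation: [-2.07, -2.361, 0.003]
contact_force: [0.1, 0.1, 0.2]
width: 0.0802
finger_force: 0.0
(array([0.63981724, 0.22660345, 0.03083081]), [np.float64(0.00023123648530935727), np.float64(0.00023123648530928192)])
t 14.3 p [0.6365 0.2281 0.1795] head 7.53 F [0.1 0.1 0.2] w 0.0802 g 0.0
pred [262.74225082 178.94114243]
[263.5 178.5  22.5] [0.6418 0.2296] [143 147 153] [0.0007 0.0058 0.1535]
[384.5 220.5  18.5] [0.7884 0.1985] [142 153 159] [-0.0494  0.1471  0.1531]
[ 12.5 113.5  21. ] [0.3681 0.2646] [127 132 134] [ 0.0712 -0.2609  0.1542]
[220.5 277.5  18.3] [0.6062 0.0986] [ 41 167 162] [-0.1246 -0.0466  0.1535]
[410.5 253.5  25.2] [0.8296 0.1613] [103 126 130] [-0.0917  0.1831  0.153 ]
[ 81.5 262.5  24. ] [0.4365 0.0966] [22 30 32] [-0.1043 -0.2151  0.154 ]
[90.5 57.5 18.5] [0.4512 0.331 ] [37 35 37] [ 0.1262 -0.1698  0.154 ]
[137.5 102.5  26.4] [0.4995 0.2933] [136 142 143] [ 0.0825 -0.1269  0.1538]
```

View pics/w4b.png

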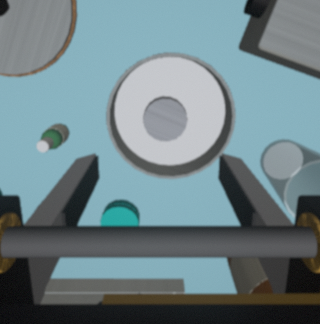

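The reference tin is at wrist pixel (263,178), well centred in the pot. Going in.

```bash
python3 -m inch '[{"tx":0.001,"ty":0.005,"tz":0.04,"yaw":0,"hand":0.078},{"tx":0.001,"ty":0.005,"tz":0.08,"yaw":0,"hand":0.078},{"tx":0.001,"ty":0.005,"tz":0.11,"yaw":0,"hand":0.078},{"tx":0.001,"ty":0.005,"tz":0.13,"yaw":0,"hand":0.078},{"tx":0.001,"ty":0.005,"tz":0.145,"yaw":0,"hand":0.078},{"tx":0.001,"ty":0.005,"tz":0.153,"yaw":0,"hand":0.078},{"tx":0.001,"ty":0.005,"tz":0.153,"yaw":0,"hand":0.078},{"tx":0.001,"ty":0.005,"tz":0.153,"yaw":0,"hand":0.04},{"tx":0.001,"ty":0.005,"tz":0.153,"yaw":0,"hand":0.04},{"tx":0.001,"ty":0.005,"tz":0.153,"yaw":0,"hand":0.04},{"tx":0.001,"ty":0.005,"tz":0.153,"yaw":0,"hand":0.04},{"tx":0.001,"ty":0.005,"tz":0.153,"yaw":0,"hand":0.04}]' 25
python3 -c "
from h import *
s=st();print(totool(box(-.045,-.05,.2),s), totool(box(-.045,-.05,.039),s))"
```

```text
time: 15.35
eef_pos: [0.6441, 0.229, 0.0289]
orientation: [2.072, 2.36, 0.003]
contact_force: [-0.5, 0.4, 4.1]
width: 0.0495
finger_force: 25.0
t 15.35 p [0.6441 0.229  0.0289] head 7.45 F [-0.5  0.4  4.1] w 0.0495 g 25.0
[-0.44162796 -0.13429595 -0.17150026] [-0.44166432 -0.1346562  -0.01050067]
```

```bash
python3 -m inch '[{"tx":0,"ty":0,"tz":-0.02,"yaw":0,"hand":0.04},{"tx":0,"ty":0,"tz":-0.05,"yaw":0,"hand":0.04},{"tx":0,"ty":0,"tz":-0.08,"yaw":0,"hand":0.04},{"tx":0,"ty":-0.015,"tz":-0.11,"yaw":0,"hand":0.04},{"tx":-0.01,"ty":-0.04,"tz":-0.14,"yaw":0,"hand":0.04},{"tx":-0.03,"ty":-0.07,"tz":-0.15,"yaw":0,"hand":0.04},{"tx":-0.06,"ty":-0.1,"tz":-0.15,"yaw":0,"hand":0.04},{"tx":-0.09,"ty":-0.12,"tz":-0.15,"yaw":0,"hand":0.04},{"tx":-0.12,"ty":-0.135,"tz":-0.15,"yaw":0,"hand":0.04},{"tx":-0.15,"ty":-0.135,"tz":-0.15,"yaw":0,"hand":0.04},{"tx":-0.18,"ty":-0.135,"tz":-0.15,"yaw":0,"hand":0.04},{"tx":-0.18,"ty":-0.135,"tz":-0.15,"yaw":0,"hand":0.04}]' 40
python3 -m inch '[{"tx":-0.03,"ty":0,"tz":0,"yaw":0,"hand":0.04},{"tx":-0.06,"ty":0,"tz":0,"yaw":0,"hand":0.04},{"tx":-0.09,"ty":0,"tz":0,"yaw":0,"hand":0.04},{"tx":-0.12,"ty":0,"tz":0,"yaw":0,"hand":0.04},{"tx":-0.15,"ty":0,"tz":0,"yaw":0,"hand":0.04},{"tx":-0.18,"ty":0,"tz":0,"yaw":0,"hand":0.04},{"tx":-0.21,"ty":0,"tz":0,"yaw":0,"hand":0.04},{"tx":-0.24,"ty":0,"tz":0,"yaw":0,"hand":0.04},{"tx":-0.262,"ty":0,"tz":0,"yaw":0,"hand":0.04},{"tx":-0.262,"ty":0,"tz":0,"yaw":0,"hand":0.04},{"tx":-0.262,"ty":0,"tz":0,"yaw":0,"hand":0.04}]'
python3 -c "
from h import *
s=st();print(totool(box(-.045,-.05,.041),s))"
```

```text
time: 16.35
eef_pos: [0.5333, 0.0281, 0.1782]
orientation: [2.076, 2.354, -0.001]
contact_force: [-0.6, -0.0, -1.3]
width: 0.0492
finger_force: 40.0
time: 17.27
eef_pos: [0.5667, -0.2273, 0.1773]
orientation: [-2.074, -2.359, -0.001]
contact_force: [-0.3, 0.1, -0.9]
width: 0.0494
finger_force: 40.0
t 17.27 p [ 0.5667 -0.2273  0.1773] head 7.35 F [-0.3  0.1 -0.9] w 0.0494 g 40.0
[0.00070916 0.00120632 0.13633472]
```

```bash
python3 -m inch '[{"tx":0,"ty":0,"tz":0.035,"yaw":0,"hand":0.04},{"tx":0,"ty":0,"tz":0.07,"yaw":0,"hand":0.04},{"tx":0,"ty":0,"tz":0.1,"yaw":0,"hand":0.04},{"tx":0,"ty":0,"tz":0.12,"yaw":0,"hand":0.04},{"tx":0,"ty":0,"tz":0.13,"yaw":0,"hand":0.04},{"tx":0,"ty":0,"tz":0.135,"yaw":0,"hand":0.04},{"tx":0,"ty":0,"tz":0.135,"yaw":0,"hand":0.04}]'
python3 -m inch '[{"tx":0,"ty":0,"tz":0,"yaw":0,"hand":0.064},{"tx":0,"ty":0,"tz":0,"yaw":0,"hand":0.064},{"tx":0,"ty":0,"tz":0,"yaw":0,"hand":0.064},{"tx":0,"ty":0,"tz":-0.03,"yaw":0,"hand":0.064},{"tx":0,"ty":0,"tz":-0.07,"yaw":0,"hand":0.064},{"tx":0,"ty":0,"tz":-0.11,"yaw":0,"hand":0.064},{"tx":0,"ty":0,"tz":-0.15,"yaw":0,"hand":0.064},{"tx":0.04,"ty":0,"tz":-0.15,"yaw":0,"hand":0.075},{"tx":0.08,"ty":0,"tz":-0.15,"yaw":0,"hand":0.075},{"tx":0.12,"ty":0,"tz":-0.15,"yaw":0,"hand":0.075},{"tx":0.16,"ty":0,"tz":-0.15,"yaw":0,"hand":0.075},{"tx":0.2,"ty":0,"tz":-0.15,"yaw":0,"hand":0.075}]'
python3 -m inch '[{"tx":0.03,"ty":0,"tz":0,"yaw":0,"hand":0.075},{"tx":0.06,"ty":0,"tz":0,"yaw":0,"hand":0.075},{"tx":0.06,"ty":0,"tz":0,"yaw":0,"hand":0.075},{"tx":0.06,"ty":0,"tz":0,"yaw":0,"hand":0.075}]'
python3 - <<'E'
from h import *
s=st(); s,im=grab('wrist','w5.png'); print('pred',pix('wrist',[.513,.076,.02],s))
g=cv2.medianBlur(cv2.cvtColor(im,cv2.COLOR_RGB2GRAY),3)
for p in cv2.HoughCircles(g,cv2.HOUGH_GRADIENT,1,12,param1=80,param2=14,minRadius=17,maxRadius=27)[0][:8]: 
    w=onz('wrist',p[:2],.02,s); print(p.round(1),w[:2].round(4),im[int(p[1]),int(p[0])], totool([*w[:2],.017],s).round(4))
s,im=grab('top','t2.png'); g=cv2.medianBlur(cv2.cvtColor(im,cv2.COLOR_RGB2GRAY),3)
for p in cv2.HoughCircles(g,cv2.HOUGH_GRADIENT,1,12,param1=80,param2=12,minRadius=7,maxRadius=12)[0]:
    w=onz('top',p[:2],.02)
    if .3<w[0]<.75 and -.32<w[1]<.3: print(p.round(1),w[:2].round(3), im[int(p[1]),int(p[0])])
cv2.imwrite('pics/t2b.png',cv2.resize(im[60:280,200:450,::-1],None,fx=2.7,fy=2.7,interpolation=cv2.INTER_CUBIC))
E
```

```text
time: 17.85
eef_pos: [0.5665, -0.2252, 0.0427]
orientation: [-2.07, -2.361, -0.0]
contact_force: [0.3, 0.3, -1.3]
width: 0.0493
finger_force: 40.0
time: 18.85
eef_pos: [0.5406, -0.0271, 0.1935]
orientation: [2.072, 2.359, 0.002]
contact_force: [0.4, 0.1, 0.2]
width: 0.0752
finger_force: 0.0
time: 19.18
eef_pos: [0.533, 0.0321, 0.1933]
orientation: [2.067, 2.363, 0.001]
contact_force: [0.3, -0.4, -1.0]
width: 0.0751
finger_force: 0.0
t 19.18 p [0.533  0.0321 0.1933] head 7.64 F [ 0.3 -0.4 -1. ] w 0.0751 g 0.0
pred [246.07326385 135.52107128]
[170.5 113.5  23.6] [0.4242 0.0892] [ 49 176 171] [ 0.0711 -0.1006  0.176 ]
[322.5 139.5  21.8] [0.6024 0.0834] [ 53 179 175] [0.0417 0.0753 0.1763]
[250.5 135.5  21.4] [0.5181 0.0767] [144 148 157] [ 0.0463 -0.0091  0.1762]
[506.5  69.5  25.2] [0.7895 0.1858] [131 141 145] [0.1184 0.2744 0.1766]
[258.5 359.5  18.3] [ 0.5703 -0.2407] [75 60 34] [-0.2752  0.0004  0.1765]
[496.5  77.5  18. ] [0.7814 0.1764] [133 142 148] [0.11   0.2651 0.1766]
[373.5  36.5  26.4] [0.6359 0.1985] [189 191 195] [0.1514 0.1238 0.1763]
[372.5 271.5  18.2] [ 0.7012 -0.0785] [84 81 82] [-0.1319  0.1516  0.1766]
[187.5 264.5   9.1] [0.348 0.266] [ 95  99 105]
[260.5 169.5  10.3] [0.6   0.081] [53 84 75]
[376.5 183.5  10.5] [ 0.568 -0.228] [103 109 118]
```

View pics/t2b.png

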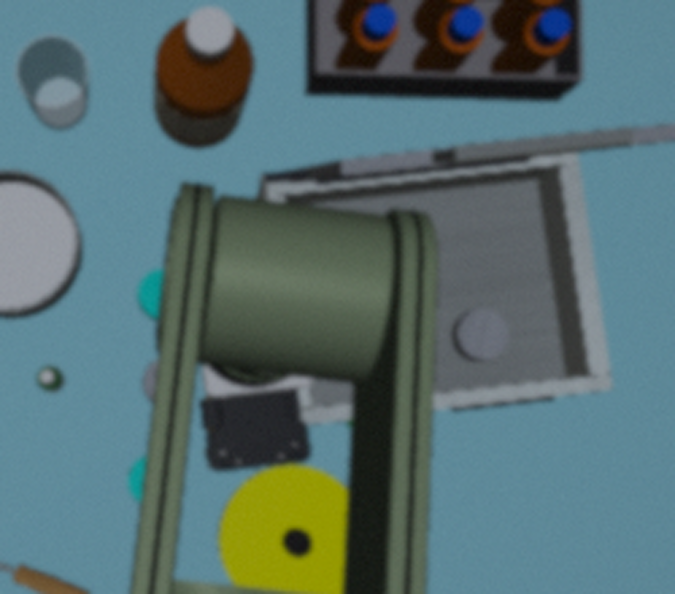

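The reference tin lies flat in the box (482,333). The grey tin is at wrist (250,135) between the turquoise look-alikes at (170,113) and (322,139).

```bash
python3 -m inch '[{"tx":0.03,"ty":-0.009,"tz":0.0,"yaw":0,"hand":0.067},{"tx":0.0455,"ty":-0.009,"tz":0.03,"yaw":0,"hand":0.067},{"tx":0.0455,"ty":-0.009,"tz":0.07,"yaw":0,"hand":0.067},{"tx":0.0455,"ty":-0.009,"tz":0.11,"yaw":0,"hand":0.067},{"tx":0.0455,"ty":-0.009,"tz":0.135,"yaw":0,"hand":0.067}]'
python3 - <<'E'
from h import *
s=st(); s,im=grab('wrist','w6.png'); print('pred',pix('wrist',[.517,.076,.02],s))
g=cv2.medianBlur(cv2.cvtColor(im,cv2.COLOR_RGB2GRAY),3)
for p in cv2.HoughCircles(g,cv2.HOUGH_GRADIENT,1,12,param1=80,param2=14,minRadius=24,maxRadius=38)[0][:6]: 
    w=onz('wrist',p[:2],.02,s); print(p.round(1),w[:2].round(4),im[int(p[1]),int(p[0])], totool([*w[:2],.018],s).round(4))
E
```

```text
time: 19.7
eef_pos: [0.5163, 0.0735, 0.0542]
orientation: [-2.073, -2.358, 0.004]
contact_force: [-0.3, 0.6, -0.4]
width: 0.0672
finger_force: 0.0
t 19.7 p [0.5163 0.0735 0.0542] head 7.36 F [-0.3  0.6 -0.4] w 0.0672 g 0.0
pred [259.82498666 210.63411707]
[259.5 209.5  33.8] [0.5166 0.0768] [144 149 157] [0.0033 0.0009 0.0362]
[133.5 174.5  37.4] [0.4235 0.0914] [ 40 168 164] [ 0.0296 -0.0896  0.0365]
[373.5 212.5  35.4] [0.6007 0.0855] [ 41 168 163] [0.001  0.0854 0.0359]
[292.5  39.5  26.1] [0.5227 0.1932] [184 185 189] [0.1178 0.0218 0.0361]
[369.5 313.5  27.3] [ 6.176e-01 -6.000e-04] [86 86 89] [-0.0865  0.0911  0.0358]
[144.5 312.5  29.5] [ 0.4346 -0.0238] [87 87 89] [-0.0861 -0.0934  0.0365]
```

```bash
python3 -m inch '[{"tx":0.003,"ty":0.001,"tz":0.015,"yaw":0,"hand":0.067},{"tx":0.003,"ty":0.001,"tz":0.03,"yaw":0,"hand":0.067},{"tx":0.003,"ty":0.001,"tz":0.037,"yaw":0,"hand":0.067},{"tx":0.003,"ty":0.001,"tz":0.037,"yaw":0,"hand":0.067},{"tx":0.003,"ty":0.001,"tz":0.037,"yaw":0,"hand":0.04},{"tx":0.003,"ty":0.001,"tz":0.037,"yaw":0,"hand":0.04},{"tx":0.003,"ty":0.001,"tz":0.037,"yaw":0,"hand":0.04},{"tx":0.003,"ty":0.001,"tz":0.037,"yaw":0,"hand":0.04},{"tx":0.003,"ty":0.001,"tz":0.037,"yaw":0,"hand":0.04}]' 40
python3 -m inch '[{"tx":0,"ty":0,"tz":-0.03,"yaw":0,"hand":0.04},{"tx":0,"ty":0,"tz":-0.07,"yaw":0,"hand":0.04},{"tx":0,"ty":0,"tz":-0.11,"yaw":0,"hand":0.04},{"tx":0,"ty":0,"tz":-0.15,"yaw":0,"hand":0.04},{"tx":-0.03,"ty":0.005,"tz":-0.16,"yaw":0,"hand":0.04},{"tx":-0.06,"ty":0.01,"tz":-0.16,"yaw":0,"hand":0.04},{"tx":-0.09,"ty":0.015,"tz":-0.16,"yaw":0,"hand":0.04},{"tx":-0.12,"ty":0.015,"tz":-0.16,"yaw":0,"hand":0.04},{"tx":-0.15,"ty":0.015,"tz":-0.16,"yaw":0,"hand":0.04},{"tx":-0.18,"ty":0.015,"tz":-0.16,"yaw":0,"hand":0.04},{"tx":-0.205,"ty":0.015,"tz":-0.16,"yaw":0,"hand":0.04},{"tx":-0.205,"ty":0.015,"tz":-0.16,"yaw":0,"hand":0.04}]'
python3 -c "
from h import *
s=st();print(totool(box(-.045,.05,.043),s))"
```

```text
time: 20.5
eef_pos: [0.5198, 0.0777, 0.0217]
orientation: [2.071, 2.36, 0.002]
contact_force: [0.8, -1.6, 4.0]
width: 0.0491
finger_force: 40.0
time: 21.5
eef_pos: [0.5606, -0.1279, 0.1806]
orientation: [2.076, 2.355, -0.002]
contact_force: [-0.3, 0.6, -1.0]
width: 0.0491
finger_force: 40.0
t 21.5 p [ 0.5606 -0.1279  0.1806] head 7.21 F [-0.3  0.6 -1. ] w 0.0491 g 40.0
[ 0.00169613 -0.00561165  0.13754947]
```

```bash
python3 -m inch '[{"tx":0.002,"ty":-0.005,"tz":0.035,"yaw":0,"hand":0.04},{"tx":0.002,"ty":-0.005,"tz":0.07,"yaw":0,"hand":0.04},{"tx":0.002,"ty":-0.005,"tz":0.1,"yaw":0,"hand":0.04},{"tx":0.002,"ty":-0.005,"tz":0.12,"yaw":0,"hand":0.04},{"tx":0.002,"ty":-0.005,"tz":0.13,"yaw":0,"hand":0.04},{"tx":0.002,"ty":-0.005,"tz":0.135,"yaw":0,"hand":0.04},{"tx":0.002,"ty":-0.005,"tz":0.135,"yaw":0,"hand":0.04}]'
python3 -m inch '[{"tx":0,"ty":0,"tz":0,"yaw":0,"hand":0.064},{"tx":0,"ty":0,"tz":0,"yaw":0,"hand":0.064},{"tx":0,"ty":0,"tz":0,"yaw":0,"hand":0.064},{"tx":0,"ty":0,"tz":-0.03,"yaw":0,"hand":0.064},{"tx":0,"ty":0,"tz":-0.07,"yaw":0,"hand":0.064},{"tx":0,"ty":0,"tz":-0.11,"yaw":0,"hand":0.064},{"tx":0,"ty":0,"tz":-0.15,"yaw":0,"hand":0.064},{"tx":0.04,"ty":0,"tz":-0.15,"yaw":0,"hand":0.06},{"tx":0.08,"ty":0,"tz":-0.15,"yaw":0,"hand":0.06},{"tx":0.12,"ty":0,"tz":-0.15,"yaw":0,"hand":0.06},{"tx":0.16,"ty":-0.02,"tz":-0.15,"yaw":0,"hand":0.06},{"tx":0.2,"ty":-0.04,"tz":-0.15,"yaw":0,"hand":0.06}]'
python3 -c "
from h import *
s=st();print(totool([.4553,.3295,.14],s))"
```

```text
time: 22.08
eef_pos: [0.5543, -0.1212, 0.0459]
orientation: [-2.07, -2.36, 0.001]
contact_force: [0.4, -0.2, -0.4]
width: 0.0489
finger_force: 40.0
time: 23.08
eef_pos: [0.4926, 0.0677, 0.1961]
orientation: [2.072, 2.36, 0.002]
contact_force: [0.3, -0.0, -0.3]
width: 0.0602
finger_force: 0.0
t 23.08 p [0.4926 0.0677 0.1961] head 7.45 F [ 0.3 -0.  -0.3] w 0.0602 g 0.0
[ 0.26444045 -0.00310384  0.0560884 ]
```

```bash
python3 -m inch '[{"tx":0.04,"ty":-0.003,"tz":0,"yaw":0,"hand":0.06},{"tx":0.08,"ty":-0.003,"tz":0,"yaw":0,"hand":0.06},{"tx":0.12,"ty":-0.003,"tz":0,"yaw":0,"hand":0.06},{"tx":0.16,"ty":-0.003,"tz":0,"yaw":0,"hand":0.06},{"tx":0.2,"ty":-0.003,"tz":0,"yaw":0,"hand":0.06},{"tx":0.24,"ty":-0.003,"tz":0.01,"yaw":0,"hand":0.06},{"tx":0.264,"ty":-0.003,"tz":0.03,"yaw":0,"hand":0.06},{"tx":0.264,"ty":-0.003,"tz":0.056,"yaw":0,"hand":0.06},{"tx":0.264,"ty":-0.003,"tz":0.056,"yaw":0,"hand":0.06}]'
python3 - <<'E'
from h import *
s=st(); s,im=grab('wrist','w7.png'); print('pred',pix('wrist',[.4553,.3295,.05],s))
for b in blobs(im,(0,0,0),(180,255,45)): 
    if b[1][4]<3000: print(b, onz('wrist',b[0],.05,s)[:2].round(4))
s,im=grab('top','t3.png'); g=cv2.medianBlur(cv2.cvtColor(im,cv2.COLOR_RGB2GRAY),3)
for p in cv2.HoughCircles(g,cv2.HOUGH_GRADIENT,1,12,param1=80,param2=12,minRadius=7,maxRadius=12)[0]:
    w=onz('top',p[:2],.045)
    if .3<w[0]<.75 and -.32<w[1]<.3: q=w[:2]-C; print(p.round(1),w[:2].round(3), im[int(p[1]),int(p[0])], 'box',(q[0]*np.cos(W)+q[1]*np.sin(W)).round(3),(-q[0]*np.sin(W)+q[1]*np.cos(W)).round(3))
s,a=grab('scene','s5.png')
cv2.imwrite('pics/s5b.png',np.hstack([cv2.resize(a[120:300,60:260,::-1],None,fx=2,fy=2,interpolation=cv2.INTER_CUBIC),cv2.resize(im[90:270,230:430,::-1],None,fx=2,fy=2,interpolation=cv2.INTER_CUBIC)]))
E
```

```text
time: 23.83
eef_pos: [0.4515, 0.3273, 0.1347]
orientation: [-2.066, -2.362, 0.013]
contact_force: [-1.7, -0.9, -1.3]
width: 0.0602
finger_force: 0.0
t 23.83 p [0.4515 0.3273 0.1347] head 7.64 F [-1.7 -0.9 -1.3] w 0.0602 g 0.0
pred [263.55254524 192.67034162]
([199.2, 256.8], [186, 219, 26, 69, 674]) [0.4023 0.2569]
([317.4, 256.4], [305, 218, 26, 70, 677]) [0.5157 0.2731]
[188.5 264.5   9.1] [0.351 0.259] [ 93  98 103] box -0.198 0.459
[259.5 168.5   9.6] [0.599 0.084] [  9 147 144] box 0.025 0.254
[376.5 183.5  10.5] [ 0.566 -0.22 ] [102 106 117] box -0.046 -0.043
[338.5 187.5   8. ] [ 0.553 -0.121] [104 110 120] box -0.046 0.056
```

View pics/s5b.png

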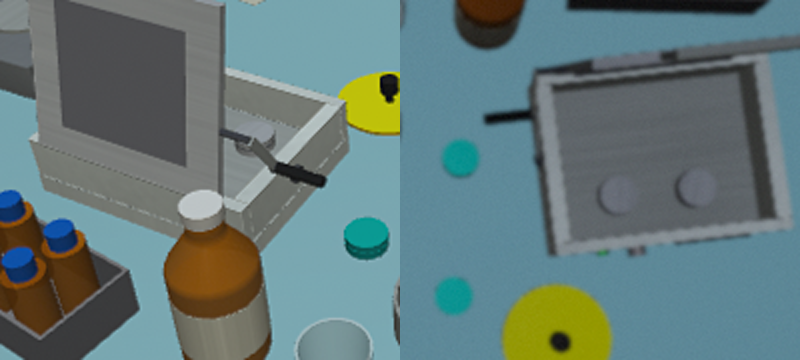

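Both tins lie flat side by side in the box at (617,193) and (697,186), and the stay is still straight and locked. Back to the pot lid.

```bash
python3 - <<'E'
from h import *
s=st(); im=cv2.imread('pics/w7.png'); g=cv2.cvtColor(im,cv2.COLOR_BGR2GRAY)[130:250,215:305]
print(g.min(), g[::10,::8])
n,l,q,c=cv2.connectedComponentsWithStats((g<70).astype('uint8'))
for i in range(1,n):
    if q[i,4]>80: print(q[i],c[i]+[215,130], onz('wrist',c[i]+[215,130],.05,s)[:2])
E
```

```text
t 23.98 p [0.4559 0.3271 0.1402] head 7.43 F [-0.2  0.1 -0.1] w 0.0601 g 0.0
33 [[122 149 152 149 145 147 152 144 146 150 145 143]
 [152 150 150 146 146 145 148 150 145 146 145 144]
 [152 150 151 146 145 151 144 146 150 144 145 147]
 [150 148 148 147 147 149 149 147 146 146 143 148]
 [150 152 143 146 154 148 145 153 146 145 147 145]
 [147 149 148 147 149  85  36 117 145 147 147 151]
 [152 144 147 153 150  55  54  53 144 148 146 149]
 [149 147 149 149 150  49  51  49 148 146 150 150]
 [144 148 154 151 145 154 142 143 148 150 149 147]
 [148 151 151 149 152 150 146 149 148 147 146 131]
 [145 153 150 145 153 146 147 148 148 152 147 130]
 [176 175 150 152 150 146 152 147 149 146 153 155]]
[ 35  49  26  29 598] [262.23411371 192.82274247] [0.45955929 0.32784255]
```

```bash
python3 -m inch '[{"tx":0.002,"ty":-0.001,"tz":0.03,"yaw":0,"hand":0.06},{"tx":0.002,"ty":-0.001,"tz":0.06,"yaw":0,"hand":0.06},{"tx":0.002,"ty":-0.001,"tz":0.085,"yaw":0,"hand":0.06},{"tx":0.002,"ty":-0.001,"tz":0.1,"yaw":0,"hand":0.06},{"tx":0.002,"ty":-0.001,"tz":0.108,"yaw":0,"hand":0.06},{"tx":0.002,"ty":-0.001,"tz":0.108,"yaw":0,"hand":0.06},{"tx":0.002,"ty":-0.001,"tz":0.108,"yaw":0,"hand":0.0},{"tx":0.002,"ty":-0.001,"tz":0.108,"yaw":0,"hand":0.0},{"tx":0.002,"ty":-0.001,"tz":0.108,"yaw":0,"hand":0.0},{"tx":0.002,"ty":-0.001,"tz":0.108,"yaw":0,"hand":0.0},{"tx":0.002,"ty":-0.001,"tz":0.108,"yaw":0,"hand":0.0},{"tx":0.002,"ty":-0.001,"tz":0.108,"yaw":0,"hand":0.0}]' 40
python3 -c "
from h import *
s=st();print(totool([.6447,.2333,.115],s))"
```

```text
time: 24.98
eef_pos: [0.4545, 0.3295, 0.0322]
orientation: [2.072, 2.361, 0.001]
contact_force: [-0.6, 0.4, 2.9]
width: 0.0254
finger_force: 40.0
t 24.98 p [0.4545 0.3295 0.0322] head 7.46 F [-0.6  0.4  2.9] w 0.0254 g 40.0
[-0.12005517  0.17615295 -0.08272108]
```

```bash
python3 -m inch '[{"tx":0,"ty":0,"tz":-0.02,"yaw":0,"hand":0},{"tx":0,"ty":0,"tz":-0.05,"yaw":0,"hand":0},{"tx":0,"ty":0,"tz":-0.08,"yaw":0,"hand":0},{"tx":-0.01,"ty":0.015,"tz":-0.083,"yaw":0,"hand":0},{"tx":-0.027,"ty":0.04,"tz":-0.083,"yaw":0,"hand":0},{"tx":-0.045,"ty":0.066,"tz":-0.083,"yaw":0,"hand":0},{"tx":-0.063,"ty":0.092,"tz":-0.083,"yaw":0,"hand":0},{"tx":-0.081,"ty":0.119,"tz":-0.083,"yaw":0,"hand":0},{"tx":-0.099,"ty":0.146,"tz":-0.083,"yaw":0,"hand":0},{"tx":-0.114,"ty":0.167,"tz":-0.083,"yaw":0,"hand":0},{"tx":-0.12,"ty":0.176,"tz":-0.083,"yaw":0,"hand":0},{"tx":-0.12,"ty":0.176,"tz":-0.083,"yaw":0,"hand":0}]'
python3 -m inch '[{"tx":0,"ty":0,"tz":0,"yaw":0,"hand":0},{"tx":0,"ty":0,"tz":0,"yaw":0,"hand":0},{"tx":0,"ty":0,"tz":0,"yaw":0,"hand":0}]'
python3 - <<'E'
from h import *
s=st();print(totool([.6447,.2333,.0677],s))
s,a=grab('scene','s6.png')
cv2.imwrite('pics/s6b.png',cv2.resize(a[160:340,220:440,::-1],None,fx=2.5,fy=2.5,interpolation=cv2.INTER_CUBIC))
E
```

```text
time: 25.98
eef_pos: [0.6458, 0.2313, 0.1134]
orientation: [2.076, 2.358, -0.001]
contact_force: [0.9, -0.1, -3.5]
width: 0.0253
finger_force: 40.0
time: 26.23
eef_pos: [0.6425, 0.2343, 0.114]
orientation: [-2.069, -2.362, 0.002]
contact_force: [-0.3, -0.9, -4.2]
width: 0.0256
finger_force: 40.0
t 26.23 p [0.6425 0.2343 0.114 ] head 7.55 F [-0.3 -0.9 -4.2] w 0.0256 g 40.0
[-0.00125682  0.00217909  0.0463091 ]
```

View pics/s6b.png

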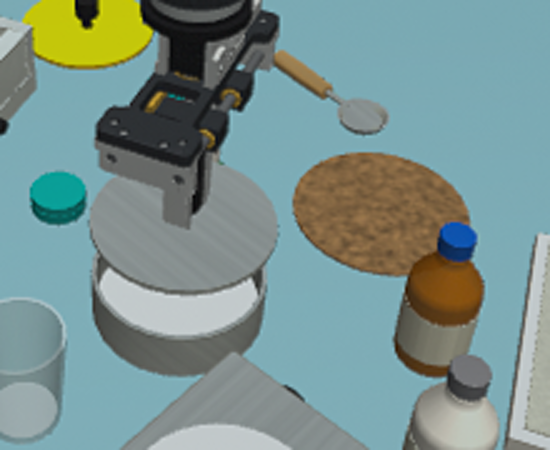

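The lid hangs level over the pot, which lies directly under it at (180,300). Now I lower it.

```bash
python3 -m inch '[{"tx":-0.001,"ty":0.001,"tz":0.015,"yaw":0,"hand":0},{"tx":-0.001,"ty":0.001,"tz":0.025,"yaw":0,"hand":0},{"tx":-0.001,"ty":0.001,"tz":0.032,"yaw":0,"hand":0},{"tx":-0.001,"ty":0.001,"tz":0.038,"yaw":0,"hand":0},{"tx":-0.001,"ty":0.001,"tz":0.042,"yaw":0,"hand":0},{"tx":-0.001,"ty":0.001,"tz":0.045,"yaw":0,"hand":0},{"tx":-0.001,"ty":0.001,"tz":0.045,"yaw":0,"hand":0},{"tx":-0.001,"ty":0.001,"tz":0.045,"yaw":0,"hand":0}]'
```

```text
time: 26.95
eef_pos: [0.6459, 0.2323, 0.0697]
orientation: [2.072, 2.361, 0.001]
contact_force: [0.1, 0.2, -2.5]
width: 0.0254
finger_force: 40.0
```

```bash
python3 -m inch '[{"tx":0,"ty":0,"tz":0.001,"yaw":0,"hand":0},{"tx":0,"ty":0,"tz":0.0015,"yaw":0,"hand":0},{"tx":0,"ty":0,"tz":0.0015,"yaw":0,"hand":0}]'
python3 -m inch '[{"tx":0,"ty":0,"tz":0,"yaw":0,"hand":0.06},{"tx":0,"ty":0,"tz":0,"yaw":0,"hand":0.06},{"tx":0,"ty":0,"tz":0,"yaw":0,"hand":0.06},{"tx":0,"ty":0,"tz":-0.02,"yaw":0,"hand":0.06},{"tx":0,"ty":0,"tz":-0.05,"yaw":0,"hand":0.06},{"tx":0,"ty":0,"tz":-0.085,"yaw":0,"hand":0.06},{"tx":0,"ty":0,"tz":-0.12,"yaw":0,"hand":0.03},{"tx":0,"ty":-0.04,"tz":-0.15,"yaw":0,"hand":0.0},{"tx":-0.02,"ty":-0.08,"tz":-0.15,"yaw":0,"hand":0.0},{"tx":-0.04,"ty":-0.1,"tz":-0.15,"yaw":0,"hand":0.0},{"tx":-0.05,"ty":-0.1,"tz":-0.15,"yaw":0,"hand":0.0},{"tx":-0.05,"ty":-0.1,"tz":-0.15,"yaw":0,"hand":0.0}]'
python3 - <<'E'
from h import *
s=st(); s2,im=grab('scene','s7.png'); s1,t=grab('top','t4.png')
def ell(im,c,hs):
    g=im[int(c[1])-hs:int(c[1])+hs,int(c[0])-hs:int(c[0])+hs]; return g
def knob(im,c):
    g=cv2.cvtColor(ell(im,c,14),cv2.COLOR_RGB2GRAY); n,l,q,cc=cv2.connectedComponentsWithStats((g<60).astype('uint8')); i=1+q[1:,4].argmax(); return cc[i]+[int(c[0])-14,int(c[1])-14],q[i]
for z,n,i,old in [(.076,'scene',im,'scene0'),(.083,'top',t,'top0')]:
    c=pix(n,[.644,.231,z]); o=cv2.imread('pics/'+old+'.png')[:,:,::-1]
    print(n,knob(i,c),knob(np.ascontiguousarray(o),c))
for x in (.08,.10): print('totool at pull-start', totool(box(x,.2,.15),s))
E
```

```text
time: 27.2
eef_pos: [0.6462, 0.2323, 0.0692]
orientation: [2.072, 2.36, 0.002]
contact_force: [-1.7, -0.3, 4.4]
width: 0.0254
finger_force: 40.0
time: 28.2
eef_pos: [0.5518, 0.1679, 0.2179]
orientation: [2.074, 2.359, -0.001]
contact_force: [0.8, 0.5, 0.6]
width: 0.0234
finger_force: 0.0
t 28.2 p [0.5518 0.1679 0.2179] head 7.34 F [0.8 0.5 0.6] w 0.0234 g 0.0
scene (array([290.48618785, 255.8121547 ]), array([  8,   7,  12,  18, 181], dtype=int32)) (array([291.26701571, 255.82198953]), array([  8,   7,  13,  19, 191], dtype=int32))Traceback (most recent call last):
  File "<stdin>", line 9, in <module>
  File "<stdin>", line 6, in knob
ValueError: attempt to get argmax of an empty sequence
```

```bash
python3 - <<'E'
from h import *
print('bottle cap',cross([ray('top',(277,71.7)),ray('scene',(160,221))]))
s=st(); print('above bar',totool(box(.06,.2,.2),s), box(.06,.2,.2))
E
```

```text
bottle cap (array([0.7963898 , 0.04947364, 0.19060218]), [np.float64(0.0020643274858299786), np.float64(0.0020643274858301104)])
t 28.3 p [0.5538 0.1698 0.2183] head 7.4 F [-0.1  0.4 -0.7] w 0.0152 g 0.0
above bar [-0.14465355  0.06785968  0.01835293] [0.63974115 0.03506197 0.2       ]
```

```bash
python3 -m inch '[{"tx":-0.035,"ty":0.017,"tz":0,"yaw":0,"hand":0.05},{"tx":-0.07,"ty":0.034,"tz":0,"yaw":0,"hand":0.05},{"tx":-0.105,"ty":0.05,"tz":0,"yaw":0,"hand":0.05},{"tx":-0.144,"ty":0.068,"tz":0,"yaw":0,"hand":0.05},{"tx":-0.144,"ty":0.068,"tz":0.02,"yaw":0,"hand":0.05},{"tx":-0.144,"ty":0.068,"tz":0.04,"yaw":0,"hand":0.05},{"tx":-0.144,"ty":0.068,"tz":0.06,"yaw":0,"hand":0.05},{"tx":-0.144,"ty":0.068,"tz":0.08,"yaw":0,"hand":0.05},{"tx":-0.144,"ty":0.068,"tz":0.095,"yaw":0,"hand":0.05},{"tx":-0.144,"ty":0.068,"tz":0.11,"yaw":0,"hand":0.05},{"tx":-0.144,"ty":0.068,"tz":0.119,"yaw":0,"hand":0.05},{"tx":-0.144,"ty":0.068,"tz":0.119,"yaw":0,"hand":0.05}]' 8
python3 -m inch '[{"tx":0,"ty":0,"tz":0,"yaw":0,"hand":0.02},{"tx":0,"ty":0,"tz":0,"yaw":0,"hand":0.0},{"tx":0,"ty":0,"tz":0,"yaw":0,"hand":0.0},{"tx":0,"ty":0,"tz":0,"yaw":0,"hand":0.0},{"tx":0,"ty":0,"tz":0,"yaw":0,"hand":0.0}]' 8
python3 -c "
from h import *
st()"
```

```text
time: 29.3
eef_pos: [0.6381, 0.0364, 0.0956]
orientation: [-2.069, -2.359, 0.004]
contact_force: [-0.3, 0.3, 0.5]
width: 0.0496
finger_force: 0.0
time: 29.72
eef_pos: [0.6396, 0.0357, 0.1]
orientation: [2.071, 2.36, 0.002]
contact_force: [0.3, -0.5, 0.9]
width: 0.0201
finger_force: 0.0
t 29.72 p [0.6396 0.0357 0.1   ] head 7.46 F [ 0.3 -0.5  0.9] w 0.0201 g 0.0
```

```bash
python3 -m inch '[{"tx":0,"ty":0,"tz":0,"yaw":0,"hand":0.0},{"tx":0,"ty":0,"tz":0,"yaw":0,"hand":0.0},{"tx":0,"ty":0,"tz":0,"yaw":0,"hand":0.0}]' 8
python3 -m inch '[{"tx":0,"ty":-0.002,"tz":-0.002,"yaw":0,"hand":0.0},{"tx":0,"ty":-0.004,"tz":-0.004,"yaw":0,"hand":0.0},{"tx":0,"ty":-0.006,"tz":-0.006,"yaw":0,"hand":0.0}]' 15
python3 -m inch '[{"tx":0,"ty":-0.002,"tz":-0.002,"yaw":0,"hand":0.0},{"tx":0,"ty":-0.004,"tz":-0.003,"yaw":0,"hand":0.0},{"tx":0,"ty":-0.006,"tz":-0.005,"yaw":0,"hand":0.0}]' 15
```

```text
time: 29.97
eef_pos: [0.6408, 0.0358, 0.1004]
orientation: [2.07, 2.359, 0.005]
contact_force: [5.1, 1.6, 1.2]
width: 0.0136
finger_force: 8.0
time: 30.22
eef_pos: [0.634, 0.0349, 0.1056]
orientation: [2.071, 2.36, 0.003]
contact_force: [4.6, 0.2, 0.7]
width: 0.013
finger_force: 15.0
time: 30.47
eef_pos: [0.6267, 0.034, 0.1098]
orientation: [-2.072, -2.361, 0.001]
contact_force: [3.9, -1.1, -1.6]
width: 0.0137
finger_force: 15.0
```

```bash
python3 -m inch '[{"tx":0,"ty":-0.003,"tz":-0.001,"yaw":0,"hand":0.0},{"tx":0,"ty":-0.006,"tz":-0.003,"yaw":0,"hand":0.0},{"tx":0,"ty":-0.008,"tz":-0.004,"yaw":0,"hand":0.0},{"tx":0,"ty":-0.008,"tz":-0.004,"yaw":0,"hand":0.0}]' 15
python3 -m inch '[{"tx":0,"ty":0,"tz":0,"yaw":0,"hand":0.045},{"tx":0,"ty":0,"tz":0,"yaw":0,"hand":0.045},{"tx":0,"ty":0,"tz":0,"yaw":0,"hand":0.045},{"tx":0,"ty":0,"tz":-0.02,"yaw":0,"hand":0.045},{"tx":0,"ty":0,"tz":-0.05,"yaw":0,"hand":0.045},{"tx":0,"ty":-0.01,"tz":-0.09,"yaw":0,"hand":0.045},{"tx":0,"ty":-0.03,"tz":-0.13,"yaw":0,"hand":0.045},{"tx":0,"ty":-0.05,"tz":-0.17,"yaw":0,"hand":0.034},{"tx":0,"ty":-0.05,"tz":-0.21,"yaw":0,"hand":0.034},{"tx":0,"ty":-0.05,"tz":-0.25,"yaw":0,"hand":0.034},{"tx":0,"ty":-0.05,"tz":-0.27,"yaw":0,"hand":0.034},{"tx":0,"ty":-0.05,"tz":-0.27,"yaw":0,"hand":0.034}]' 15
python3 - <<'E'
from h import *
s=st(); 
for th in (1.27,1.3,1.335):
    b=box(.110-.262*np.cos(th)+.006*np.sin(th),0,.08+.262*np.sin(th)+.006*np.cos(th)); print(th,b.round(4),totool(b,s).round(4), [pix('scene',b+np.array([-.129,.992,0])*e).round(1) for e in (-.055,0,.055)])
s,a=grab('scene','s8.png')
cv2.imwrite('pics/s8b.png',cv2.resize(a[40:240,60:260,::-1],None,fx=3,fy=3,interpolation=cv2.INTER_CUBIC))
E
```

```text
time: 30.8
eef_pos: [0.6176, 0.0328, 0.1135]
orientation: [-2.071, -2.36, 0.003]
contact_force: [0.6, -1.8, -0.8]
width: 0.0136
finger_force: 15.0
time: 31.8
eef_pos: [0.5716, 0.0266, 0.3921]
orientation: [2.065, 2.353, 0.012]
contact_force: [0.5, -0.1, 1.0]
width: 0.034
finger_force: 0.0
t 31.8 p [0.5716 0.0266 0.3921] head 7.47 F [ 0.5 -0.1  1. ] w 0.034 g 0.0
1.27 [ 0.6438 -0.1661  0.332 ] [-0.2003  0.0457  0.0613] [array([104.7,  82.6]), array([125.8,  87.5]), array([147.9,  92.5])]
1.3 [ 0.6513 -0.1651  0.3341] [-0.2003  0.0533  0.0593] [array([101.9,  83.1]), array([123.1,  88. ]), array([145.3,  93.1])]
1.335 [ 0.6602 -0.164   0.3362] [-0.2003  0.0623  0.0574] [array([98.6, 83.8]), array([119.9,  88.7]), array([142.2,  93.9])]
```

View pics/s8b.png

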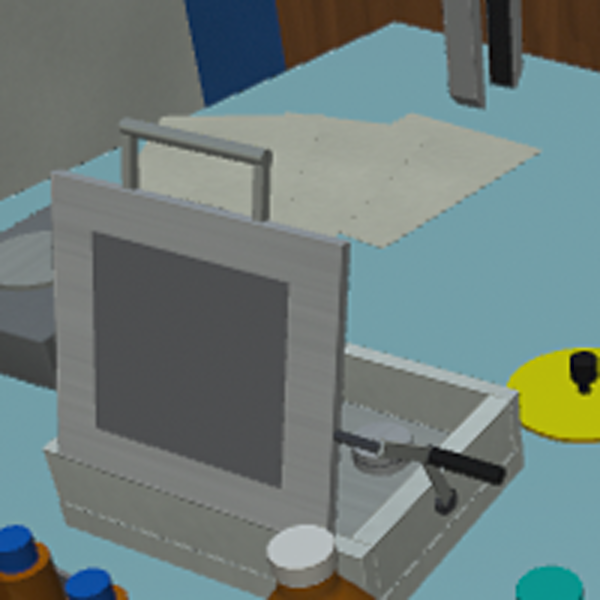

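The stay is broken: the knee bar (430–505, 455–478) is now forward of straight. The lid leans at about 1.28 with its handle bar from (125,126) to (265,156). Now I grip the bar and lower it.

```bash
python3 -m inch '[{"tx":-0.035,"ty":0.01,"tz":0,"yaw":0,"hand":0.05},{"tx":-0.07,"ty":0.02,"tz":0,"yaw":0,"hand":0.05},{"tx":-0.105,"ty":0.03,"tz":0,"yaw":0,"hand":0.05},{"tx":-0.14,"ty":0.04,"tz":0,"yaw":0,"hand":0.05},{"tx":-0.175,"ty":0.052,"tz":0,"yaw":0,"hand":0.05},{"tx":-0.2,"ty":0.052,"tz":0,"yaw":0,"hand":0.05},{"tx":-0.2,"ty":0.052,"tz":0,"yaw":0,"hand":0.05},{"tx":-0.2,"ty":0.052,"tz":0.02,"yaw":0,"hand":0.05},{"tx":-0.2,"ty":0.052,"tz":0.04,"yaw":0,"hand":0.05},{"tx":-0.2,"ty":0.052,"tz":0.055,"yaw":0,"hand":0.05},{"tx":-0.2,"ty":0.052,"tz":0.064,"yaw":0,"hand":0.05},{"tx":-0.2,"ty":0.052,"tz":0.064,"yaw":0,"hand":0.05}]' 8
python3 -m inch '[{"tx":0,"ty":0,"tz":0,"yaw":0,"hand":0.0},{"tx":0,"ty":0,"tz":0,"yaw":0,"hand":0.0},{"tx":0,"ty":0,"tz":0,"yaw":0,"hand":0.0},{"tx":0,"ty":0,"tz":0,"yaw":0,"hand":0.0},{"tx":0,"ty":0,"tz":0,"yaw":0,"hand":0.0},{"tx":0,"ty":0,"tz":0,"yaw":0,"hand":0.0}]' 10
python3 -c "
from h import *
st()"
```

```text
time: 32.85
eef_pos: [0.6449, -0.1635, 0.3149]
orientation: [-2.066, -2.355, 0.004]
contact_force: [-0.0, 0.0, -0.9]
width: 0.0501
finger_force: 0.0
time: 33.35
eef_pos: [0.6473, -0.165, 0.3207]
orientation: [2.071, 2.36, 0.001]
contact_force: [-0.7, 0.8, -0.1]
width: 0.0138
finger_force: 0.0
t 33.35 p [ 0.6473 -0.165   0.3207] head 7.46 F [-0.7  0.8 -0.1] w 0.0138 g 0.0
```

```bash
python3 -m inch '[{"tx":0,"ty":0,"tz":0,"yaw":0,"hand":0.0},{"tx":0,"ty":0,"tz":0,"yaw":0,"hand":0.0},{"tx":0,"ty":0,"tz":0,"yaw":0,"hand":0.0}]' 12
python3 - <<'E'
from h import *
s=st()
# bar x from shut grip (.4588 at theta 0, y -.195 -> along box x)
p=np.array(s['eef_pos']); a=np.array([np.cos(W),np.sin(W)]); dx=(p[:2]-[.4588,-.195])@a
f=lambda t:.262*(1-np.cos(t))+.006*np.sin(t); z=lambda t:.262*np.sin(t)+.006*np.cos(t)
from scipy.optimize import brentq
t0=brentq(lambda t:f(t)-dx,0.3,1.5); print('theta',t0)
for t in np.linspace(t0,0,25)[1:]: print(round(t,3),'ty %.4f tz %.4f'%(f(t)-f(t0), z(t0)-z(t)))
E
```

```text
time: 33.6
eef_pos: [0.6471, -0.165, 0.3206]
orientation: [2.072, 2.361, 0.0]
contact_force: [-0.7, 0.5, 3.1]
width: 0.0113
finger_force: 12.0
t 33.6 p [ 0.6471 -0.165   0.3206] head 7.46 F [-0.7  0.5  3.1] w 0.0113 g 12.0
theta 1.2720602300163135
1.219 ty -0.0133 tz 0.0041
1.166 ty -0.0263 tz 0.0090
1.113 ty -0.0390 tz 0.0145
1.06 ty -0.0515 tz 0.0207
1.007 ty -0.0636 tz 0.0275
0.954 ty -0.0753 tz 0.0350
0.901 ty -0.0866 tz 0.0430
0.848 ty -0.0974 tz 0.0517
0.795 ty -0.1078 tz 0.0609
0.742 ty -0.1177 tz 0.0707
0.689 ty -0.1270 tz 0.0810
0.636 ty -0.1358 tz 0.0917
0.583 ty -0.1440 tz 0.1029
0.53 ty -0.1516 tz 0.1145
0.477 ty -0.1586 tz 0.1265
0.424 ty -0.1650 tz 0.1389
0.371 ty -0.1706 tz 0.1516
0.318 ty -0.1756 tz 0.1645
0.265 ty -0.1799 tz 0.1777
0.212 ty -0.1835 tz 0.1912
0.159 ty -0.1864 tz 0.2048
0.106 ty -0.1885 tz 0.2185
0.053 ty -0.1899 tz 0.2323
0.0 ty -0.1906 tz 0.2462
```

```bash
python3 -m inch '[{"tx":0,"ty":-0.013,"tz":0.004,"yaw":0,"hand":0},{"tx":0,"ty":-0.026,"tz":0.009,"yaw":0,"hand":0},{"tx":0,"ty":-0.039,"tz":0.0145,"yaw":0,"hand":0},{"tx":0,"ty":-0.0515,"tz":0.0205,"yaw":0,"hand":0},{"tx":0,"ty":-0.0635,"tz":0.0275,"yaw":0,"hand":0},{"tx":0,"ty":-0.0755,"tz":0.035,"yaw":0,"hand":0}]' 15
python3 -m inch '[{"tx":0,"ty":-0.011,"tz":0.008,"yaw":0,"hand":0},{"tx":0,"ty":-0.022,"tz":0.0165,"yaw":0,"hand":0},{"tx":0,"ty":-0.0325,"tz":0.026,"yaw":0,"hand":0},{"tx":0,"ty":-0.0425,"tz":0.0355,"yaw":0,"hand":0},{"tx":0,"ty":-0.052,"tz":0.046,"yaw":0,"hand":0},{"tx":0,"ty":-0.0605,"tz":0.0565,"yaw":0,"hand":0}]'
python3 -c "
from h import *
st()"
```

```text
time: 34.1
eef_pos: [0.5728, -0.1747, 0.2857]
orientation: [2.07, 2.359, 0.004]
contact_force: [1.8, 0.2, 1.2]
width: 0.0117
finger_force: 15.0
time: 34.6
eef_pos: [0.5125, -0.1826, 0.2287]
orientation: [2.071, 2.36, 0.003]
contact_force: [1.6, 0.7, 0.8]
width: 0.0121
finger_force: 15.0
t 34.6 p [ 0.5125 -0.1826  0.2287] head 7.46 F [1.6 0.7 0.8] w 0.0121 g 15.0
```

```bash
python3 -m inch '[{"tx":0,"ty":-0.008,"tz":0.011,"yaw":0,"hand":0},{"tx":0,"ty":-0.016,"tz":0.023,"yaw":0,"hand":0},{"tx":0,"ty":-0.023,"tz":0.035,"yaw":0,"hand":0},{"tx":0,"ty":-0.029,"tz":0.047,"yaw":0,"hand":0},{"tx":0,"ty":-0.035,"tz":0.06,"yaw":0,"hand":0},{"tx":0,"ty":-0.04,"tz":0.073,"yaw":0,"hand":0},{"tx":0,"ty":-0.044,"tz":0.086,"yaw":0,"hand":0},{"tx":0,"ty":-0.0475,"tz":0.0995,"yaw":0,"hand":0},{"tx":0,"ty":-0.0505,"tz":0.113,"yaw":0,"hand":0},{"tx":0,"ty":-0.0525,"tz":0.127,"yaw":0,"hand":0}]'
python3 -m inch '[{"tx":0,"ty":-0.001,"tz":0.009,"yaw":0,"hand":0},{"tx":0,"ty":-0.002,"tz":0.018,"yaw":0,"hand":0},{"tx":0,"ty":-0.0025,"tz":0.024,"yaw":0,"hand":0},{"tx":0,"ty":-0.0025,"tz":0.028,"yaw":0,"hand":0},{"tx":0,"ty":-0.0025,"tz":0.03,"yaw":0,"hand":0},{"tx":0,"ty":-0.0025,"tz":0.03,"yaw":0,"hand":0}]'
```

```text
time: 35.43
eef_pos: [0.4603, -0.1894, 0.1013]
orientation: [2.072, 2.36, 0.001]
contact_force: [-0.5, -0.5, 1.4]
width: 0.0119
finger_force: 15.0
time: 35.93
eef_pos: [0.4581, -0.1897, 0.0726]
orientation: [-2.072, -2.361, -0.0]
contact_force: [-0.0, 2.8, 6.4]
width: 0.0115
finger_force: 15.0
```

```bash
python3 -m inch '[{"tx":0,"ty":0,"tz":0.002,"yaw":0,"hand":0},{"tx":0,"ty":0,"tz":0.002,"yaw":0,"hand":0.03},{"tx":0,"ty":0,"tz":0,"yaw":0,"hand":0.034},{"tx":0,"ty":0,"tz":0,"yaw":0,"hand":0.034},{"tx":0,"ty":0,"tz":-0.02,"yaw":0,"hand":0.034},{"tx":0,"ty":0,"tz":-0.05,"yaw":0,"hand":0.034},{"tx":0,"ty":0,"tz":-0.09,"yaw":0,"hand":0.034},{"tx":0,"ty":-0.03,"tz":-0.13,"yaw":0,"hand":0.034},{"tx":0,"ty":-0.06,"tz":-0.16,"yaw":0,"hand":0.034},{"tx":-0.03,"ty":-0.07,"tz":-0.18,"yaw":0,"hand":0.034},{"tx":-0.06,"ty":-0.07,"tz":-0.18,"yaw":0,"hand":0.034},{"tx":-0.06,"ty":-0.07,"tz":-0.18,"yaw":0,"hand":0.034}]'
python3 -m inch '[{"tx":0,"ty":0,"tz":0,"yaw":0,"hand":0.034},{"tx":0,"ty":0,"tz":0,"yaw":0,"hand":0.034},{"tx":0,"ty":0,"tz":0,"yaw":0,"hand":0.034},{"tx":0,"ty":0,"tz":0,"yaw":0,"hand":0.034}]'
python3 - <<'E'
from h import *
st()
for n in ('scene','top'):
    s,im=grab(n,n+'9.png'); o=cv2.imread(f'pics/{n}0.png'); d=cv2.absdiff(cv2.medianBlur(o,3),cv2.medianBlur(cv2.imread(f'pics/{n}9.png'),3)).max(2)
    k,l,q,c=cv2.connectedComponentsWithStats((d>35).astype('uint8'))
    print(n,[(q[i].tolist()) for i in range(1,k) if q[i,4]>8])
E
```

```text
time: 36.93
eef_pos: [0.3965, -0.2634, 0.2542]
orientation: [2.072, 2.351, -0.004]
contact_force: [-0.2, -1.0, 0.9]
width: 0.0337
finger_force: 0.0
time: 37.27
eef_pos: [0.3957, -0.257, 0.2504]
orientation: [-2.069, -2.361, -0.0]
contact_force: [-0.2, 1.0, 0.1]
width: 0.0336
finger_force: 0.0
t 37.27 p [ 0.3957 -0.257   0.2504] head 7.53 F [-0.2  1.   0.1] w 0.0336 g 0.0
scene [[128, 0, 77, 82, 2268], [294, 0, 44, 86, 1800], [346, 0, 60, 87, 3081], [343, 17, 14, 5, 45], [342, 24, 11, 21, 155], [335, 54, 3, 6, 12], [347, 65, 6, 4, 18], [330, 66, 5, 4, 14], [252, 217, 21, 10, 129], [297, 251, 2, 7, 10], [284, 256, 6, 11, 16]]
top [[267, 200, 4, 6, 17], [423, 212, 89, 172, 9984], [487, 247, 13, 10, 78], [256, 346, 99, 38, 2722], [217, 366, 40, 18, 435]]
```

The box, stay, pot lid and bottles all match the starting pictures apart from the removed tin, so I am handing the job in.

```bash
python3 -c "
from cell import manip
print(manip.close_job())"
```

```text
the job is handed in; nothing more can be done
None
```

The job is handed in, though close_job gave no verdict: the camera check before hand-in showed the reference tin and the one grey sample tin shut in the drying box with its stay folded, the pot's lid back on the pot, and the blue-capped bottle still standing.

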